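# Sort the bar things into their holders

### The arm

A 6-joint arm with a two-finger parallel gripper is mounted at the origin on a cart in front of the work surface, level with it; the furniture and walls round the work are solid. World frame = base frame: x ahead of the robot, y to its left, z up, the work surface at z = 0. Lengths are in m, angles in rad, forces in N, time in s.
With the tool pointing down it reaches from about 0.3 to 0.775 m from the base axis. Payload 14.6 kg.
Tool frame: the origin (TCP) lies on the mounting face of the last link; the fingertips stand 199 mm ahead of it and the grasp point (between the pads) lies 180 mm ahead of it; z points along the fingers, y is the line along which they close (so a half turn about z gives the same grasp; the last joint's range is limited). The gripper opens to 94 mm and grips with 3 to 60 N. Pads are 16 mm wide; open, the fingers measure 119 mm over their backs; the gripper's body (75 mm by 177 mm) begins 78 mm behind the grasp point.
Start: joints at [-1.32, 0.3, 1.521, -0, 1.321, -0.067], TCP at [0.172, -0.522, 0.405] pointing down, gripper open.
Joint ranges: [-3.03, 3.03], [-0.79, 2.21], [0.23, 2.52], [-1.04, 4.18], [0, 3.07], [-2.55, 2.55]. Speed limits (rad/s): [2.22, 2.22, 2.57, 3.14, 3.14, 3.14].

### API

Orientations are given as [roll, pitch, yaw] about the fixed x, y, z axes, in that order (R = Rz(yaw) Ry(pitch) Rx(roll)).
In Python, from station import get_obs, camera, hand_in gives the robot as it stands.
- The arm moves only by the tool apply_moves, never from a script. Its argument "increments" is a list of rows, each an object of numbers: "tx", "ty", "tz": the shift along the tool's x, y, z as a fraction of full scale; "ax", "ay", "az": the turn, a rotation vector about the tool's x, y, z as a fraction of full scale. In form: [{"tx": .., "ty": .., "tz": .., "ax": .., "ay": .., "az": ..}, ...]. A call has 1 to 12 rows; each row shifts and turns the commanded pose from where the row before left it, along the tool's axes as they then stand; what a row does not reach is not made up. Full scale, the value 1, is 30 mm for a shift and 5 degrees for a turn. A row lasts 1/8 s, in which the tool goes at most 62.5 mm and 10.7 degrees, less where a joint would pass 70% of its speed; a pose out of reach is approached as far as the arm can. A call with a number of a shift or a turn outside -1 to 1 is refused whole. A call with a gripper value outside its range is refused whole. "jaw" is the closure, from 0 (fully open) to 1 (shut), set as the call begins (left out, the last holds). The fingers move at their own pace and stop on an object; "force" is the grip in N (left out, the last holds). Time passes only in rows, so rows that do not move let the fingers close. It gives the time, the measured TCP pose, the force, the opening and the grip force at its end, in the units of the state.
- get_obs(): the state, without advancing time (a new reading comes with each control period).
- camera(name): name is "scene" or "top"; returns a dict with "pixels" (384x512x3 uint8, red, green, blue), "camera_matrix" (3x3 intrinsics, pixels), "R" (3x3) and "t" (3): a world point X has camera coordinates R X + t. Camera axes: x right, y down, z forward; pixel columns grow to the right and rows downward; lengths in m; the calibration is good to about 2 mm. A picture is of the moment at which its call begins. There is no depth.
- hand_in(): hands the job in; it is judged then, once.
The state is a dict: "time_s": time; "qpos": joint angles; "joint_vel": joint speeds; "tau": joint torques, N m; "ee_pos": TCP position; "eef_rot": TCP orientation; "force": force on the tool from outside, world axes, zero at the start; "moment": the same for the moment, N m; "grip_width": finger opening in m; "grip_force": force on a finger pad.
Only numpy, scipy, OpenCV 4.12 (cv2) and the standard library are available. Lean on these libraries where they do the work, as an engineer would, in place of code of your own. Each camera call takes 0.05 s, during which the arm holds its last target. There are 200 camera calls.

### The job

The small bar things have been left mixed up along the front of the worktop; put each kind back where it belongs. Stand the two brown dropper bottles of bitters in the round holes of the dark wooden rack, one to a hole, stand the spice jar (green label, brown lid) and the salt shaker in the steel box, one to a bay, and lay the wooden muddler, centred, in both V-notches of its rest so that it cannot roll away. Leave the steel jigger standing where it is, and knock nothing over.

Things in the scene. Friction and masses are not known exactly. Their poses are not given: they have to be found in the camera images.
- bitters_1: small brown glass bottle of bitters with a pale label, black ring cap and black rubber dropper bulb; stands upright, 33 mm diameter up to 65 mm, cap 24 mm diameter to 77 mm, bulb 13 mm diameter to the top at 102 mm, about 0.07 kg. Origin at the centre of its underside, z up along its axis; round, so its yaw does not matter. The same kind as bitters_2: either may go in either hole
- bitters_2: a second small brown dropper bottle of bitters, shape, size and origin as bitters_1
- spice_jar: clear spice jar with a green label and a dark brown screw lid, 44 mm diameter, 105 mm tall, sides straight enough to grip anywhere from 40 mm up, about 0.11 kg. Origin at the centre of its underside, z up along its axis
- salt_shaker: glass salt shaker with a domed grey metal top, 44 mm diameter up to 70 mm, top 34 mm diameter to 90 mm, about 0.1 kg. Origin at the centre of its underside, z up along its axis
- muddler: straight round bar of pale wood lying on the worktop, 27 mm diameter, 180 mm long, black grooved foot at its -x end, about 0.09 kg. Origin at mid-length on its axis (13.5 mm above the worktop as it lies); x runs along the bar. It rolls freely; either end may point either way in the rest
- bitters_rack: low dark-wood block with two round holes, fixed; 66 mm (x) by 130 mm (y), top 34 mm above the worktop. Origin at the centre of its underside. Holes 46 mm in diameter with a chamfered edge, centred at y = +30 and -30 mm (x = 0), their flat cork floors 8 mm above the worktop
- spice_box: open steel box with two square bays side by side, fixed; 67 mm (x) by 135 mm (y), walls 3 mm thick and 34 mm high with a thin rolled rim. Origin at the centre of its underside. Bays 61 mm (x) by 63 mm (y), centred at y = +33 and -33 mm (x = 0), floor 3 mm above the worktop, a 3 mm wall 29 mm high between them
- muddler_rest: dark-wood rest with two V-notched saddles, fixed; 60 mm (x) by 124 mm (y), saddle tops 42 mm above the worktop. Origin at the centre of its underside. The saddles, each 14 mm thick, stand at y = +46 and -46 mm; their 90 degree notches, 44 mm wide at the top, have their lowest point at x = 0, 20 mm above the worktop, and run along y. The muddler lying in both has its axis along the rest's y, 39 mm above the worktop, and overhangs equally at both ends when centred
- jigger: two-ended waisted steel bar measure standing upright among the small things, 43 mm diameter, 78 mm tall, 0.09 kg; a bystander. Origin at the centre of its underside
Things that resemble listed ones, but are neither listed nor needed, are in the scene too. What is shaped like the bitters_1 but red is not meant.

How it is judged:
By the outcome, as a careful person would: the job done as asked, in the order asked, and still so for the second after the job is handed in, with the robot touching nothing.
It also fails if it takes over 112 s, if anything falls off the work surface, if the arm or the gripper's body presses on something with over 40 N, if the wrist force passes 120 N, or if a joint passes its speed limit or range.

## Working session

There is one attempt and no reset: what is moved stays moved. The work goes in short steps, Python scripts to look and compute and a tool call to move; the robot and the scene stay as the last step left them, time stands still between calls to the robot, and variables do not carry over. Pictures are saved under pics/ and viewed, at most 14 in all, crops included, and the job is handed in when it is done.

Besides the shell and the picture viewer there is one more tool, called as a command line: name --argument value ..., lists and objects as JSON in quotes. apply_moves: Moves the arm, as the interface text tells. Its arguments: {"type":"object","properties":{"increments":{"type":"array"},"jaw":{"type":"number"},"force":{"type":"number"}},"required":["increments"]}

```bash
ls; mkdir -p pics; cat > h.py <<'E'
import numpy as np, cv2
from station import get_obs, camera, hand_in
def snap(n,fn=None):
    c=camera(n)
    if fn: cv2.imwrite('pics/'+fn,c['pixels'][:,:,::-1])
    return c
def ray(c,u,v,z):
    K,R,t=[np.array(c[k],float) for k in('camera_matrix','R','t')]
    d=R.T@np.linalg.solve(K,[u,v,1]); o=-R.T@t
    return o+d*(z-o[2])/d[2]
def proj(c,X):
    K,R,t=[np.array(c[k],float) for k in('camera_matrix','R','t')]
    p=(K@(R@np.atleast_2d(X).T+t[:,None])).T
    return p[:,:2]/p[:,2:]
E
python3 - <<'E'
from h import *
import pickle
for n in('top','scene'):
    c=snap(n); cv2.imwrite(f'pics/{n}0.png',cv2.resize(c['pixels'][:,:,::-1],(800,600),interpolation=cv2.INTER_CUBIC))
    pickle.dump(c,open(n+'0.pkl','wb'))
    print(n,c['camera_matrix'],-np.array(c['R']).T@c['t'],c['R'])
print(get_obs())
E
```

```text
pics
top [[381.84671293   0.         253.01698287]
 [  0.         381.84671293 189.98854895]
 [  0.           0.           1.        ]] [ 0.31000498 -0.03660054  1.19491849] [[-8.92517054e-04 -9.99864283e-01 -1.64505134e-02]
 [-9.86189959e-01  3.60453846e-03 -1.65578899e-01]
 [ 1.65615723e-01  1.60755492e-02 -9.86059333e-01]]
scene [[497.78591033   0.         258.4374373 ]
 [  0.         497.78591033 194.91233131]
 [  0.           0.           1.        ]] [ 0.04755262 -0.83510191  1.03997392] [[ 0.8851448  -0.46531468  0.00097005]
 [-0.34200283 -0.65198561 -0.67671916]
 [ 0.31551982  0.59866269 -0.73624061]]
{'time_s': 0.1, 'qpos': array([-1.31963336e+00,  3.00427783e-01,  1.52146960e+00,  5.66575900e-05,
        1.32072431e+00, -6.66308706e-02]), 'joint_vel': array([-0.00053254, -0.00079731, -0.00250041,  0.00030766,  0.00036475,
        0.0010234 ]), 'tau': array([ 1.09016978e-04, -5.32638967e+01, -3.53280830e+01,  7.09385192e-02,
        2.35338346e-02, -6.19547677e-05]), 'ee_pos': array([ 0.17183989, -0.52244804,  0.40415715]), 'eef_rot': array([-3.14056955e+00, -1.23273926e-04,  3.17779730e-01]), 'force': array([-0.07537528, -0.09014699,  0.42101729]), 'moment': array([ 0.01129125, -0.02008658, -0.01234216]), 'grip_force': 0.0, 'grip_width': 0.09398535496924619}
```

View pics/top0.png

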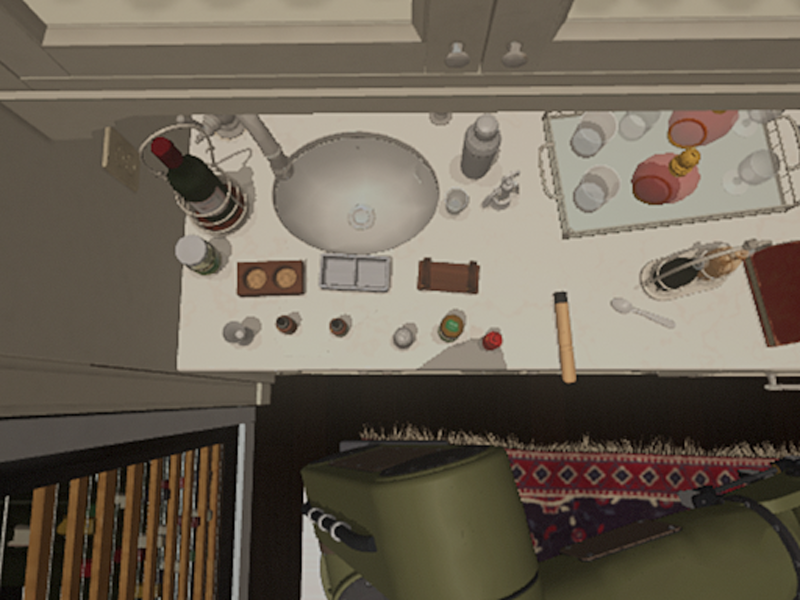

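View pics/scene0.png

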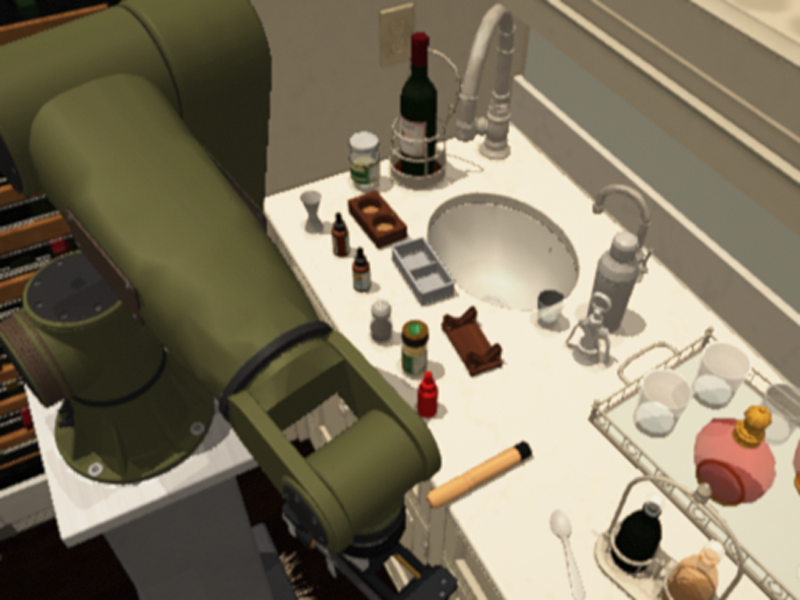

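The top view shows the bitters at (286,324) and (339,326). The red bottle at (492,340) is the decoy. The salt shaker is at (403,337), the green-label brown-lid jar at (451,326), and the muddler at (565,337). A similar jar with a pale lid stands at (197,252) and isn't wanted. The jigger is at (238,332), and the rack, box and rest are at (271,278), (355,272) and (448,276). Next I'll overlay models on close crops to check these choices.

```bash
cat > fit.py <<'E'
from h import *
import pickle
T=pickle.load(open('top0.pkl','rb')); S=pickle.load(open('scene0.pkl','rb'))
s=.64
def g(u,v,z): return ray(T,u*s,v*s,z).round(4)
P={'b1':g(286,320,.1),'b2':g(338,323,.1),'salt':g(403,334,.09),'spice':g(452,323,.105),'red':g(492,338,.1),'jig':g(238,330,.078)}
rings={'b1':[(.0165,0),(.0165,.065),(.0065,.102)],'b2':[(.0165,0),(.0165,.065),(.0065,.102)],'salt':[(.022,0),(.022,.07),(.017,.09)],'spice':[(.022,0),(.022,.105)],'red':[(.0165,0),(.0065,.102)],'jig':[(.0215,0),(.0215,.078)]}
B={'rack':(g(271,278,.034),.033,.065,.034),'box':(g(355,272,.034),.0335,.0675,.034),'rest':(g(448,276,.042),.03,.062,.042)}
M=[g(560,297,.0135),g(569,379,.0135)]
E
cat > ov.py <<'E'
from fit import *
def ov(c,x0,y0,x1,y1,k,fn):
    im=cv2.resize(c['pixels'][y0:y1,x0:x1,::-1],None,fx=k,fy=k,interpolation=cv2.INTER_CUBIC)
    def pl(X,col):
        q=((proj(c,X)+.5-[x0,y0])*k*8).astype(int); cv2.polylines(im,[q.reshape(-1,1,2)],True,col,1,cv2.LINE_AA,3)
    a=np.linspace(0,2*np.pi,40)
    for n,p in P.items():
        for r,z in rings[n]: pl(np.c_[p[0]+r*np.cos(a),p[1]+r*np.sin(a),a*0+z],(255,0,255))
    for n,(p,hx,hy,z,*w) in B.items():
        w=w[0] if w else 0
        for zz in(0,z):
            Q=np.array([(-hx,-hy),(hx,-hy),(hx,hy),(-hx,hy)])@np.array([[np.cos(w),np.sin(w)],[-np.sin(w),np.cos(w)]])
            pl(np.c_[Q+p[:2],np.full(4,zz)],(255,255,0))
    pl(np.array(M),(0,0,255))
    cv2.imwrite('pics/'+fn,im)
E
python3 - <<'E'
from ov import *
for n in P: print(n,P[n])
for n in B: print(n,B[n][0])
print(M,np.linalg.norm(M[0]-M[1]))
print('front edge',g(400,372,0),g(230,372,0))
ov(T,140,150,400,250,3,'t1.png'); ov(S,185,110,350,325,2.75,'s1.png')
E
```

```text
b1 [0.4511 0.1841 0.1   ]
b2 [0.4452 0.0874 0.1   ]
salt [ 0.4255 -0.0328  0.09  ]
spice [ 0.444  -0.1228  0.105 ]
red [ 0.4167 -0.1961  0.1   ]
jig [0.4352 0.2789 0.078 ]
rack [0.544  0.2299 0.034 ]
box [0.5554 0.0625 0.034 ]
rest [ 0.5449 -0.1215  0.042 ]
[array([ 0.5069, -0.3465,  0.0135]), array([ 0.3445, -0.3565,  0.0135])] 0.16270759048059194
front edge [ 0.3591 -0.0263  0.    ] [0.3597 0.3134 0.    ]
```

View pics/t1.png

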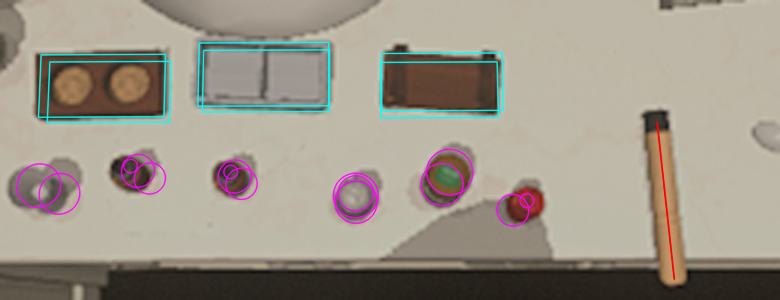

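View pics/s1.png

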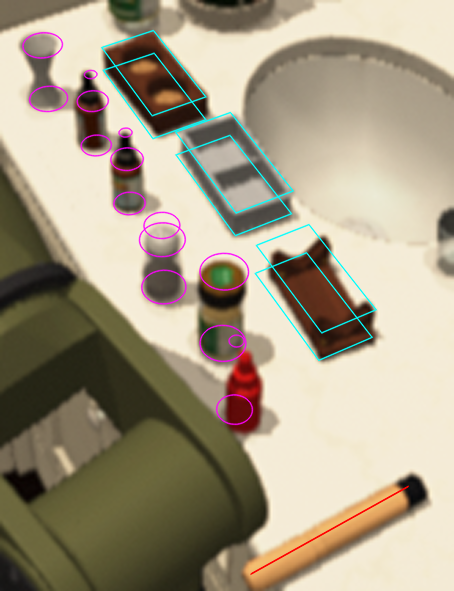

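Identities are confirmed in the crops: brown bottles at t1 (131,172) and (232,177), salt at (355,197), brown-lid jar at (446,177), red decoy at (524,203). The first-guess outlines are off by several mm, so I'll refine them by matching silhouette edges in both views.

```bash
cat > auto.py <<'E'
from fit import *
from scipy.optimize import differential_evolution as DE
a=np.linspace(0,2*np.pi,24,endpoint=False)
U=4
def gradim(c):
    im=cv2.resize(c['pixels'],None,fx=U,fy=U,interpolation=cv2.INTER_CUBIC)
    im=cv2.GaussianBlur(im,(0,0),2.5).astype(np.float32)
    gx,gy=[cv2.Sobel(im,cv2.CV_32F,*d).__abs__().max(2) for d in((1,0),(0,1))]
    return np.minimum(np.hypot(gx,gy),160)
def cyl(parts):   # convex pieces: list of ((r,z),(r,z))
    return [np.concatenate([np.c_[r*np.cos(a),r*np.sin(a),a*0+z] for r,z in p]) for p in parts]
bot=[((.0165,0),(.0165,.065)),((.012,.065),(.012,.077)),((.0065,.077),(.0065,.102))]
SH={'b1':cyl(bot),'b2':cyl(bot),'red':cyl(bot),'salt':cyl([((.022,0),(.022,.07),(.017,.09))]),'spice':cyl([((.022,0),(.022,.105))]),'jig':cyl([((.021,0),(.012,.039)),((.012,.039),(.0215,.078))])}
def bx(x0,x1,y0,y1,z0,z1): return np.array([(x,y,z) for x in(x0,x1) for y in(y0,y1) for z in(z0,z1)])
SH['rack']=[bx(-.033,.033,-.065,.065,0,.034)]
SH['box']=[bx(-.0335,.0335,-.0675,.0675,0,.034)]
EX={'rack':[np.c_[.023*np.cos(a),.023*np.sin(a)+y,a*0+.034] for y in(.03,-.03)],
 'box':[np.array([(-.0305,y0,.034),(.0305,y0,.034),(.0305,y1,.034),(-.0305,y1,.034)]) for y0,y1 in((.0015,.0645),(-.0645,-.0015))]}
sad=lambda y:[np.array([(x,yy,z) for x,z in pts for yy in(y-.007,y+.007)]) for pts in ([(-.03,.0),(-.03,.042),(-.022,.042),(0,.02),(0,.0)],[(.03,.0),(.03,.042),(.022,.042),(0,.02),(0,.0)])]
SH['rest']=sad(.046)+sad(-.046)+[bx(-.03,.03,-.062,.062,0,.012)]
mud=np.array([(x,.0135*np.cos(t),.0135*np.sin(t)+.0135) for x in(-.09,.09) for t in a])
SH['mud']=[mud]
def contours(c,n,q):
    x,y=q[:2]; w=q[2] if len(q)>2 else 0
    R=np.array([[np.cos(w),-np.sin(w),0],[np.sin(w),np.cos(w),0],[0,0,1]])
    off=np.array([x,y,0])
    m=np.zeros((384*U,512*U),np.uint8)
    hs=[cv2.convexHull(((proj(c,p@R.T+off)+.5)*U).round().astype(np.int32)) for p in SH[n]]
    allp=np.concatenate(hs).reshape(-1,2); lo=allp.min(0)-2; hi=allp.max(0)+3
    m=np.zeros((hi-lo)[::-1],np.uint8)
    for h in hs: cv2.fillConvexPoly(m,h-lo,255)
    cs=[k.reshape(-1,2)+lo for k in cv2.findContours(m,cv2.RETR_EXTERNAL,cv2.CHAIN_APPROX_NONE)[0]]
    for e in EX.get(n,[]):
        p=(proj(c,e@R.T+off)+.5)*U; p=np.r_[p,p[:1]]
        cs.append(np.concatenate([np.linspace(p[i],p[i+1],20) for i in range(len(p)-1)]).round().astype(int))
    return cs
def fitobj(cams,n,q0,d=.02,dw=.15):
    G=[(c,gradim(c)) for c in cams]
    def f(q):
        s=0
        for c,gr in G:
            k=np.concatenate(contours(c,n,q)); k=np.clip(k,0,[512*U-1,384*U-1])
            s+=gr[k[:,1],k[:,0]].mean()
        return -s
    b=[(q0[0]-d,q0[0]+d),(q0[1]-d,q0[1]+d)]+([(q0[2]-dw,q0[2]+dw)] if len(q0)>2 else [])
    r=DE(f,b,seed=1,popsize=20,maxiter=60,tol=1e-4,polish=False)
    return r.x.round(4),-r.fun
def tile(c,n,q,wpx,k=None,W=195):
    p=proj(c,[[q[0],q[1],.04]])[0]; x0,y0=(p-wpx/2).astype(int)
    im=cv2.resize(c['pixels'][max(y0,0):y0+wpx,max(x0,0):x0+wpx,::-1],(W,W),interpolation=cv2.INTER_CUBIC)
    for k in contours(c,n,q):
        z=((k/U-[max(x0,0),max(y0,0)])*W/wpx).round().astype(int); cv2.polylines(im,[z.reshape(-1,1,2)],True,(255,0,255),1)
    return im
E
cat > run1.py <<'E'
from auto import *
import json
q0={n:list(P[n][:2]) for n in P}
q0.update({n:[*B[n][0][:2],0] for n in B})
q0['mud']=[.43,-.351,.06]
Q={}
tiles=[]
for n in q0:
    q,s=fitobj([T,S],n,q0[n]); Q[n]=q.tolist()
    q1=fitobj([T],n,q0[n])[0]; q2=fitobj([S],n,q0[n])[0]
    print(n,q,round(s),'top',q1,'scene',q2)
    w=36 if len(q)==2 else 80
    tiles+=[tile(T,n,q,w),tile(S,n,q,w+(24 if len(q)==2 else 40))]
json.dump(Q,open('Q.json','w'))
tiles=[t for t in tiles if t is not None]
for i,(A,Bq) in enumerate([(0,12),(12,20)]):
    t=tiles[A:Bq]; cv2.imwrite(f'pics/tiles{i}.png',np.vstack([np.hstack(t[j:j+4]) for j in range(0,len(t),4)]))
E
time python3 run1.py
```

```text
b1 [0.4509 0.1966] 205 top [0.451  0.1974] scene [0.4487 0.1881]
b2 [0.4459 0.0931] 194 top [0.4459 0.0939] scene [0.4425 0.0822]
salt [ 0.4277 -0.0335] 96 top [ 0.4277 -0.0328] scene [ 0.4221 -0.0282]
spice [ 0.4411 -0.1228] 188 top [ 0.4402 -0.1216] scene [ 0.4386 -0.1292]
red [ 0.4202 -0.2045] 172 top [ 0.4188 -0.2031] scene [ 0.4155 -0.2145]
jig [0.433  0.2881] 127 top [0.4332 0.289 ] scene [0.4321 0.2822]
rack [0.5476 0.2347 0.0302] 132 top [0.5478 0.2348 0.0325] scene [0.5453 0.226  0.0297]
box [ 0.5549  0.0571 -0.0576] 138 top [ 0.5553  0.0654 -0.0516] scene [ 0.5544  0.056  -0.0775]
rest [ 0.5508 -0.1247 -0.0871] 226 top [ 0.5508 -0.1224 -0.0856] scene [ 0.5497 -0.1284 -0.0831]
mud [ 0.4282 -0.3507  0.0532] 130 top [ 0.4283 -0.3501  0.0604] scene [ 0.4252 -0.3575  0.0576]
real	2m21.049s
user	2m16.355s
sys	0m5.469s
```

View pics/tiles0.png

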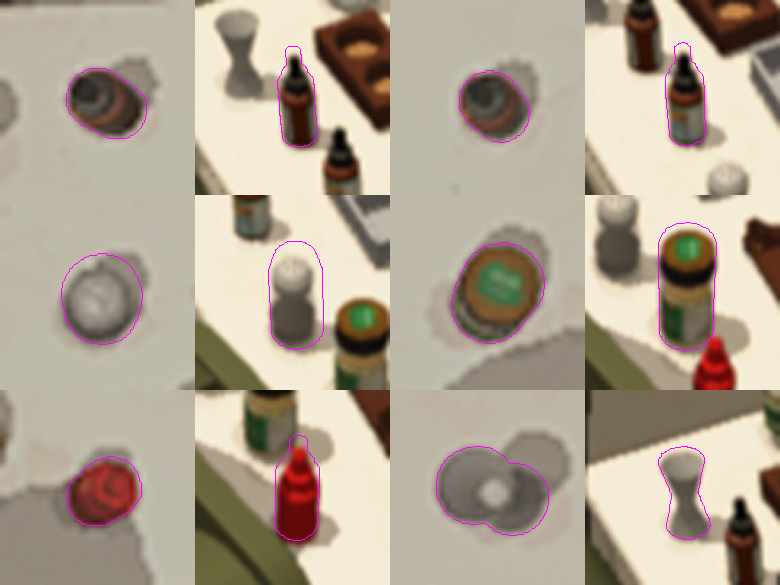

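View pics/tiles1.png

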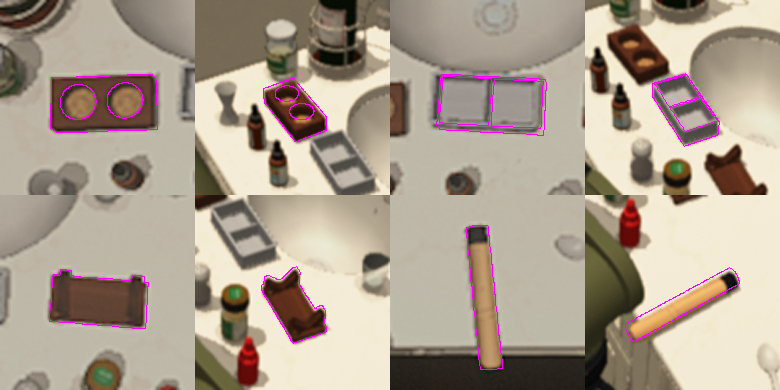

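The outlines fit the top view well. The scene view disagrees by about 8 mm in y, so I'll settle the calibration with a held bottle. Jaws open to 94 mm have room for that. First I'll work out the approach.

```bash
cat > go.py <<'E'
import sys; from h import *
def plan(p,yaw,tgt,rate=.95):
    d=np.array(tgt)-p; c,s=np.cos(yaw),np.sin(yaw)
    t=np.array([d[0]*c+d[1]*s,d[0]*s-d[1]*c,-d[2]])/.03
    n=max(1,int(np.ceil(np.abs(t).max()/rate))); return n,(t/n).round(3).tolist()
if __name__=='__main__':
    o=get_obs(); p=o['ee_pos'];yaw=o['eef_rot'][2]; print(p.round(4),o['eef_rot'].round(4),o['time_s'])
    v=[float(x) for x in sys.argv[1:]]
    for i in range(0,len(v),3):
        print(v[i:i+3],plan(p,yaw,v[i:i+3])); p=np.array(v[i:i+3])
E
python3 go.py .42 -.3 .404 .45 .194 .404 .45 .194 .232
python3 -c "
from fit import *
print('wine base',g(225,215,.0),'jar',g(205,262,0),g(192,245,.1),'wine top',g(162,148,.3))"
```

```text
[ 0.1718 -0.5224  0.4042] [-3.1406e+00 -1.0000e-04  3.1780e-01] 0.1
[0.42, -0.3, 0.404] (11, [0.925, -0.405, 0.0])
[0.45, 0.194, 0.404] (17, [0.359, -0.902, -0.0])
[0.45, 0.194, 0.232] (7, [0.0, 0.0, 0.819])
wine base [0.6854 0.3386 0.    ] jar [0.585  0.3754 0.    ] [0.5952 0.3675 0.1   ] wine top [0.703  0.3508 0.3   ]
```

apply_moves --increments '[{"tx": 0.925, "ty": -0.405}, {"tx": 0.925, "ty": -0.405}, {"tx": 0.925, "ty": -0.405}, {"tx": 0.925, "ty": -0.405}, {"tx": 0.925, "ty": -0.405}, {"tx": 0.925, "ty": -0.405}, {"tx": 0.925, "ty": -0.405}, {"tx": 0.925, "ty": -0.405}, {"tx": 0.925, "ty": -0.405}, {"tx": 0.925, "ty": -0.405}, {"tx": 0.925, "ty": -0.405}]' --jaw 0 --force 15

```text
schema error: expected keys tx, ty, tz, ax, ay, az
```

apply_moves --increments '[{"tx": 0.36, "ty": -0.9}, {"tx": 0.36, "ty": -0.9}, {"tx": 0.36, "ty": -0.9}, {"tx": 0.36, "ty": -0.9}, {"tx": 0.36, "ty": -0.9}, {"tx": 0.36, "ty": -0.9}, {"tx": 0.36, "ty": -0.9}, {"tx": 0.36, "ty": -0.9}, {"tx": 0.36, "ty": -0.9}]'

```text
schema error: expected keys tx, ty, tz, ax, ay, az
```

apply_moves --increments '[{"tx": 0.36, "ty": -0.9}, {"tx": 0.36, "ty": -0.9}, {"tx": 0.36, "ty": -0.9}, {"tx": 0.36, "ty": -0.9}, {"tx": 0.36, "ty": -0.9}, {"tx": 0.36, "ty": -0.9}, {"tx": 0.36, "ty": -0.9}, {"tx": 0.36, "ty": -0.9}, {}, {}]'

```text
schema error: expected keys tx, ty, tz, ax, ay, az
```

apply_moves --increments '[{"tx": 0.925, "ty": -0.405, "tz": 0, "ax": 0, "ay": 0, "az": 0}, {"tx": 0.925, "ty": -0.405, "tz": 0, "ax": 0, "ay": 0, "az": 0}, {"tx": 0.925, "ty": -0.405, "tz": 0, "ax": 0, "ay": 0, "az": 0}, {"tx": 0.925, "ty": -0.405, "tz": 0, "ax": 0, "ay": 0, "az": 0}, {"tx": 0.925, "ty": -0.405, "tz": 0, "ax": 0, "ay": 0, "az": 0}, {"tx": 0.925, "ty": -0.405, "tz": 0, "ax": 0, "ay": 0, "az": 0}, {"tx": 0.925, "ty": -0.405, "tz": 0, "ax": 0, "ay": 0, "az": 0}, {"tx": 0.925, "ty": -0.405, "tz": 0, "ax": 0, "ay": 0, "az": 0}, {"tx": 0.925, "ty": -0.405, "tz": 0, "ax": 0, "ay": 0, "az": 0}, {"tx": 0.925, "ty": -0.405, "tz": 0, "ax": 0, "ay": 0, "az": 0}, {"tx": 0.925, "ty": -0.405, "tz": 0, "ax": 0, "ay": 0, "az": 0}]' --jaw 0 --force 15

```text
time_s: 1.48
ee_pos: [0.4207, -0.2993, 0.4044]
eef_rot: [-3.141, 0.0, 0.318]
force: [0.1, -0.4, -0.3]
grip_width: 0.0941
grip_force: 0.0
```

apply_moves --increments '[{"tx": 0.36, "ty": -0.9, "tz": 0, "ax": 0, "ay": 0, "az": 0}, {"tx": 0.36, "ty": -0.9, "tz": 0, "ax": 0, "ay": 0, "az": 0}, {"tx": 0.36, "ty": -0.9, "tz": 0, "ax": 0, "ay": 0, "az": 0}, {"tx": 0.36, "ty": -0.9, "tz": 0, "ax": 0, "ay": 0, "az": 0}, {"tx": 0.36, "ty": -0.9, "tz": 0, "ax": 0, "ay": 0, "az": 0}, {"tx": 0.36, "ty": -0.9, "tz": 0, "ax": 0, "ay": 0, "az": 0}, {"tx": 0.36, "ty": -0.9, "tz": 0, "ax": 0, "ay": 0, "az": 0}, {"tx": 0.36, "ty": -0.9, "tz": 0, "ax": 0, "ay": 0, "az": 0}, {"tx": 0.36, "ty": -0.9, "tz": 0, "ax": 0, "ay": 0, "az": 0}]'

```text
time_s: 2.6
ee_pos: [0.4364, -0.038, 0.4045]
eef_rot: [-3.141, 0.0, 0.318]
force: [-0.2, 0.1, -0.6]
grip_width: 0.0943
grip_force: 0.0
```

apply_moves --increments '[{"tx": 0.36, "ty": -0.9, "tz": 0, "ax": 0, "ay": 0, "az": 0}, {"tx": 0.36, "ty": -0.9, "tz": 0, "ax": 0, "ay": 0, "az": 0}, {"tx": 0.36, "ty": -0.9, "tz": 0, "ax": 0, "ay": 0, "az": 0}, {"tx": 0.36, "ty": -0.9, "tz": 0, "ax": 0, "ay": 0, "az": 0}, {"tx": 0.36, "ty": -0.9, "tz": 0, "ax": 0, "ay": 0, "az": 0}, {"tx": 0.36, "ty": -0.9, "tz": 0, "ax": 0, "ay": 0, "az": 0}, {"tx": 0.36, "ty": -0.9, "tz": 0, "ax": 0, "ay": 0, "az": 0}, {"tx": 0.36, "ty": -0.9, "tz": 0, "ax": 0, "ay": 0, "az": 0}, {"tx": 0, "ty": 0, "tz": 0, "ax": 0, "ay": 0, "az": 0}, {"tx": 0, "ty": 0, "tz": 0, "ax": 0, "ay": 0, "az": 0}]'

```text
time_s: 3.85
ee_pos: [0.451, 0.1928, 0.4044]
eef_rot: [3.141, 0.001, 0.318]
force: [0.3, -0.1, 0.9]
grip_width: 0.0943
grip_force: 0.0
```

apply_moves --increments '[{"tx": 0, "ty": 0, "tz": 0.95, "ax": 0, "ay": 0, "az": 0}, {"tx": 0, "ty": 0, "tz": 0.95, "ax": 0, "ay": 0, "az": 0}, {"tx": 0, "ty": 0, "tz": 0.95, "ax": 0, "ay": 0, "az": 0}, {"tx": 0, "ty": 0, "tz": 0.95, "ax": 0, "ay": 0, "az": 0}, {"tx": 0, "ty": 0, "tz": 0.95, "ax": 0, "ay": 0, "az": 0}, {"tx": 0, "ty": 0, "tz": 0.95, "ax": 0, "ay": 0, "az": 0}, {"tx": 0, "ty": 0, "tz": 0, "ax": 0, "ay": 0, "az": 0}, {"tx": 0, "ty": 0, "tz": 0, "ax": 0, "ay": 0, "az": 0}]'

```text
time_s: 4.85
ee_pos: [0.4514, 0.1929, 0.2348]
eef_rot: [-3.142, -0.001, 0.317]
force: [0.2, 0.1, -0.0]
grip_width: 0.0938
grip_force: 0.0
```

```bash
python3 - <<'E'
from h import *
ims=[]
for n,(x,y) in (('top',(183,207)),('scene',(218,150))):
    c=snap(n); ims.append(cv2.resize(c['pixels'][y-50:y+50,x-50:x+50,::-1],(400,400),interpolation=cv2.INTER_CUBIC))
cv2.imwrite('pics/pre1.png',np.hstack(ims))
E
```

```text
(no output)
```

View pics/pre1.png

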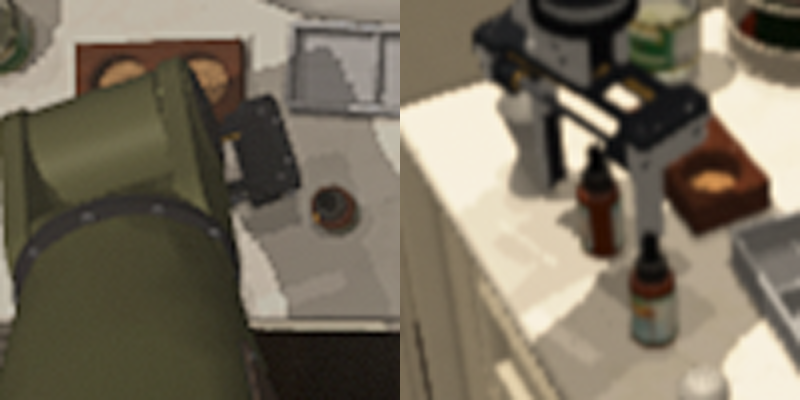

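The scene crop shows the bottle (600,214) midway between the fingertips (553,183) and (648,235). I'll close on it.

apply_moves --increments '[{"tx": 0, "ty": 0, "tz": 0, "ax": 0, "ay": 0, "az": 0}, {"tx": 0, "ty": 0, "tz": 0, "ax": 0, "ay": 0, "az": 0}, {"tx": 0, "ty": 0, "tz": 0, "ax": 0, "ay": 0, "az": 0}, {"tx": 0, "ty": 0, "tz": 0, "ax": 0, "ay": 0, "az": 0}, {"tx": 0, "ty": 0, "tz": 0, "ax": 0, "ay": 0, "az": 0}, {"tx": 0, "ty": 0, "tz": 0, "ax": 0, "ay": 0, "az": 0}]' --jaw 1 --force 12

```text
time_s: 5.7
ee_pos: [0.451, 0.1933, 0.2336]
eef_rot: [-3.142, 0.0, 0.318]
force: [-0.5, 0.3, 0.7]
grip_width: 0.0379
grip_force: 0.0
```

apply_moves --increments '[{"tx": 0, "ty": 0, "tz": 0, "ax": 0, "ay": 0, "az": 0}, {"tx": 0, "ty": 0, "tz": 0, "ax": 0, "ay": 0, "az": 0}, {"tx": 0, "ty": 0, "tz": 0, "ax": 0, "ay": 0, "az": 0}, {"tx": 0, "ty": 0, "tz": -0.8, "ax": 0, "ay": 0, "az": 0}, {"tx": 0, "ty": 0, "tz": -0.8, "ax": 0, "ay": 0, "az": 0}, {"tx": 0, "ty": 0, "tz": -0.8, "ax": 0, "ay": 0, "az": 0}, {"tx": 0, "ty": 0, "tz": 0, "ax": 0, "ay": 0, "az": 0}, {"tx": 0, "ty": 0, "tz": 0, "ax": 0, "ay": 0, "az": 0}]'

```text
time_s: 6.7
ee_pos: [0.4508, 0.1932, 0.3047]
eef_rot: [3.142, 0.001, 0.318]
force: [-0.1, -0.9, -0.7]
grip_width: 0.0322
grip_force: 11.9
```

```bash
cat >> auto.py <<'E'
def fitheld(c,n,p,d=.02):
    # bottle held with origin height p[2]: fit x,y by shifting shape up
    s=SH[n]; SH['_']=[k+[0,0,p[2]] for k in s]
    return fitobj([c],'_',[p[0],p[1]],d)
E
python3 - <<'E'
from auto import *
o=get_obs(); p=o['ee_pos']; h=.2336-.18
z=p[2]-.18-h
print(p,o['grip_width'],z)
c=snap('scene')
r=fitheld(c,'b1',[p[0],p[1],z]); print(r)
ims=[tile(c,'_',r[0],70,W=390)]
ims.append(tile(c,'_',[p[0],p[1]],70,W=390))
cv2.imwrite('pics/held.png',np.hstack(ims))
E
```

```text
[0.4508444  0.19319234 0.30467514] 0.03223399121073647 0.07107513832506282
(array([0.4505, 0.1933]), np.float64(65.87159729003906))
```

View pics/held.png

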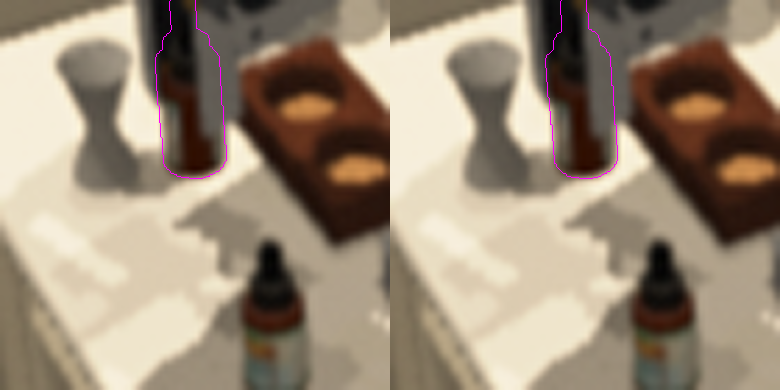

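```bash
python3 go.py .5456 .260 .3047 .5456 .26 .274
```

```text
[0.4508 0.1932 0.3045] [3.1416e+00 1.7000e-03 3.1780e-01] 6.75
[0.5456, 0.26, 0.3047] (4, [0.924, -0.282, -0.002])
[0.5456, 0.26, 0.274] (2, [0.0, 0.0, 0.512])
```

apply_moves --increments '[{"tx": 0.924, "ty": -0.282, "tz": 0, "ax": 0, "ay": 0, "az": 0}, {"tx": 0.924, "ty": -0.282, "tz": 0, "ax": 0, "ay": 0, "az": 0}, {"tx": 0.924, "ty": -0.282, "tz": 0, "ax": 0, "ay": 0, "az": 0}, {"tx": 0.924, "ty": -0.282, "tz": 0, "ax": 0, "ay": 0, "az": 0}, {"tx": 0, "ty": 0, "tz": 0.51, "ax": 0, "ay": 0, "az": 0}, {"tx": 0, "ty": 0, "tz": 0.51, "ax": 0, "ay": 0, "az": 0}, {"tx": 0, "ty": 0, "tz": 0, "ax": 0, "ay": 0, "az": 0}, {"tx": 0, "ty": 0, "tz": 0, "ax": 0, "ay": 0, "az": 0}]'

```text
time_s: 7.75
ee_pos: [0.5456, 0.2599, 0.2753]
eef_rot: [-3.142, -0.0, 0.318]
force: [0.2, -0.7, -0.6]
grip_width: 0.0324
grip_force: 11.9
```

```bash
cat > look.py <<'E'
from auto import *
def look(fn,curves,ctr,w=60,W=560,cam='scene'):
    c=snap(cam); p=proj(c,[ctr])[0]; x0,y0=np.maximum((p-w/2).astype(int),0)
    im=cv2.resize(c['pixels'][y0:y0+w,x0:x0+w,::-1],(W,W),interpolation=cv2.INTER_CUBIC); raw=im.copy()
    for i,k in enumerate(curves):
        q=((proj(c,k)+.5-[x0,y0])*W/w*8).round().astype(int)
        cv2.polylines(im,[q.reshape(-1,1,2)],True,[(255,0,255),(255,255,0),(0,255,0),(0,255,255)][i%4],1,cv2.LINE_AA,3)
    cv2.imwrite('pics/'+fn,im)
def ring(x,y,r,z): return np.c_[x+r*np.cos(a),y+r*np.sin(a),a*0+z]
E
python3 - <<'E'
from look import *
o=get_obs();p=o['ee_pos'];z=p[2]-.2336;print(p,z)
def rk(q):
    R=np.array([[np.cos(q[2]),-np.sin(q[2])],[np.sin(q[2]),np.cos(q[2])]])
    X=np.array([(-.033,-.065),(.033,-.065),(.033,.065),(-.033,.065)])@R.T+q[:2]
    return [np.c_[X,np.full(4,.034)]]+[ring(*(R@[0,y]+q[:2]),.023,.034) for y in(.03,-.03)]
A=rk([.5465,.230,.031])
look('rk1.png',[ring(p[0],p[1],.0165,z)]+[A[0],A[1],A[2]],[p[0],p[1]-.03,.034])
E
```

```text
[0.5456311  0.25985264 0.27530801] 0.04170801482754852
```

View pics/rk1.png

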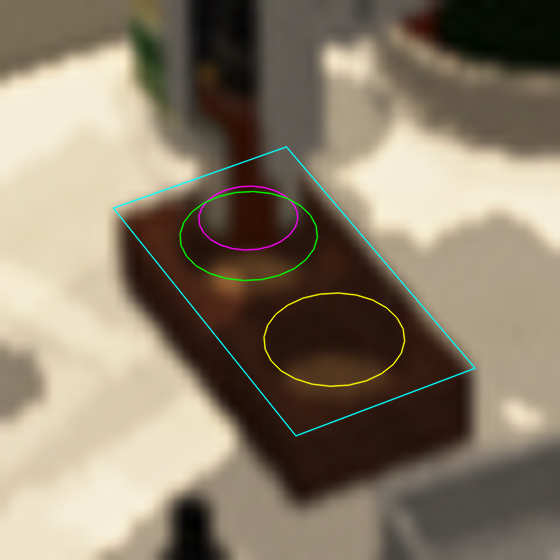

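The picture shows the bottle's foot (248,217) over the left hole (248,240). Allowing for height, it is about 3 mm too far back, so I'll shift and lower it.

```bash
python3 go.py .5442 .2572 .2753 .5442 .2572 .2422
```

```text
[0.5457 0.2599 0.2756] [-3.1415e+00 -8.0000e-04  3.1770e-01] 7.8
[0.5442, 0.2572, 0.2753] (1, [-0.076, 0.071, 0.01])
[0.5442, 0.2572, 0.2422] (2, [0.0, 0.0, 0.552])
```

apply_moves --increments '[{"tx": -0.076, "ty": 0.071, "tz": 0, "ax": 0, "ay": 0, "az": 0}, {"tx": 0, "ty": 0, "tz": 0, "ax": 0, "ay": 0, "az": 0}, {"tx": 0, "ty": 0, "tz": 0.27, "ax": 0, "ay": 0, "az": 0}, {"tx": 0, "ty": 0, "tz": 0.27, "ax": 0, "ay": 0, "az": 0}, {"tx": 0, "ty": 0, "tz": 0.27, "ax": 0, "ay": 0, "az": 0}, {"tx": 0, "ty": 0, "tz": 0.27, "ax": 0, "ay": 0, "az": 0}, {"tx": 0, "ty": 0, "tz": 0, "ax": 0, "ay": 0, "az": 0}, {"tx": 0, "ty": 0, "tz": 0, "ax": 0, "ay": 0, "az": 0}]'

```text
time_s: 8.8
ee_pos: [0.5444, 0.2573, 0.2427]
eef_rot: [3.141, -0.0, 0.318]
force: [-0.8, 0.2, -0.1]
grip_width: 0.0322
grip_force: 12.0
```

apply_moves --increments '[{"tx": 0, "ty": 0, "tz": 0.03, "ax": 0, "ay": 0, "az": 0}, {"tx": 0, "ty": 0, "tz": 0, "ax": 0, "ay": 0, "az": 0}]'

```text
time_s: 9.05
ee_pos: [0.5443, 0.2573, 0.2418]
eef_rot: [3.142, -0.0, 0.318]
force: [-0.4, 0.4, 0.8]
grip_width: 0.0322
grip_force: 12.0
```

apply_moves --increments '[{"tx": 0, "ty": 0, "tz": 0, "ax": 0, "ay": 0, "az": 0}, {"tx": 0, "ty": 0, "tz": 0, "ax": 0, "ay": 0, "az": 0}, {"tx": 0, "ty": 0, "tz": 0, "ax": 0, "ay": 0, "az": 0}, {"tx": 0, "ty": 0, "tz": 0, "ax": 0, "ay": 0, "az": 0}, {"tx": 0, "ty": 0, "tz": -0.5, "ax": 0, "ay": 0, "az": 0}, {"tx": 0, "ty": 0, "tz": -0.9, "ax": 0, "ay": 0, "az": 0}, {"tx": 0, "ty": 0, "tz": -0.9, "ax": 0, "ay": 0, "az": 0}, {"tx": 0, "ty": 0, "tz": -0.9, "ax": 0, "ay": 0, "az": 0}, {"tx": 0, "ty": 0, "tz": -0.9, "ax": 0, "ay": 0, "az": 0}, {"tx": 0, "ty": 0, "tz": -0.3, "ax": 0, "ay": 0, "az": 0}, {"tx": 0, "ty": 0, "tz": 0, "ax": 0, "ay": 0, "az": 0}]' --jaw 0.35

```text
time_s: 10.42
ee_pos: [0.5442, 0.2573, 0.3741]
eef_rot: [-3.142, -0.001, 0.318]
force: [-0.7, 0.4, -0.2]
grip_width: 0.0612
grip_force: 0.0
```

```bash
python3 go.py .445 .089 .375 .445 .089 .2336
```

```text
[0.5442 0.2573 0.3741] [-3.1415e+00 -8.0000e-04  3.1780e-01] 10.425
[0.445, 0.089, 0.375] (6, [-0.816, 0.716, -0.005])
[0.445, 0.089, 0.2336] (5, [0.0, 0.0, 0.943])
```

apply_moves --increments '[{"tx": -0.816, "ty": 0.716, "tz": 0, "ax": 0, "ay": 0, "az": 0}, {"tx": -0.816, "ty": 0.716, "tz": 0, "ax": 0, "ay": 0, "az": 0}, {"tx": -0.816, "ty": 0.716, "tz": 0, "ax": 0, "ay": 0, "az": 0}, {"tx": -0.816, "ty": 0.716, "tz": 0, "ax": 0, "ay": 0, "az": 0}, {"tx": -0.816, "ty": 0.716, "tz": 0, "ax": 0, "ay": 0, "az": 0}, {"tx": -0.816, "ty": 0.716, "tz": 0, "ax": 0, "ay": 0, "az": 0}, {"tx": 0, "ty": 0, "tz": 0, "ax": 0, "ay": 0, "az": 0}]' --jaw 0

```text
time_s: 11.3
ee_pos: [0.4444, 0.0879, 0.373]
eef_rot: [-3.141, 0.001, 0.316]
force: [0.6, 0.8, -0.0]
grip_width: 0.0941
grip_force: 0.0
```

apply_moves --increments '[{"tx": 0, "ty": 0, "tz": 0.94, "ax": 0, "ay": 0, "az": 0}, {"tx": 0, "ty": 0, "tz": 0.94, "ax": 0, "ay": 0, "az": 0}, {"tx": 0, "ty": 0, "tz": 0.94, "ax": 0, "ay": 0, "az": 0}, {"tx": 0, "ty": 0, "tz": 0.94, "ax": 0, "ay": 0, "az": 0}, {"tx": 0, "ty": 0, "tz": 0.94, "ax": 0, "ay": 0, "az": 0}, {"tx": 0, "ty": 0, "tz": 0, "ax": 0, "ay": 0, "az": 0}, {"tx": 0, "ty": 0, "tz": 0, "ax": 0, "ay": 0, "az": 0}]'

```text
time_s: 12.18
ee_pos: [0.4454, 0.0893, 0.2334]
eef_rot: [3.142, -0.0, 0.318]
force: [-0.8, -0.1, 0.8]
grip_width: 0.0938
grip_force: 0.0
```

```bash
python3 - <<'E'
from look import *
c=snap('scene')
o=get_obs();p=o['ee_pos'];print(p)
look('pre2.png',[ring(p[0],p[1],.0165,0),ring(p[0],p[1],.0165,.065),ring(.5442,.2573,.0165,.008+.065)],[.48,.15,.05],100)
E
```

```text
[0.4453818  0.08926009 0.23361941]
```

View pics/pre2.png

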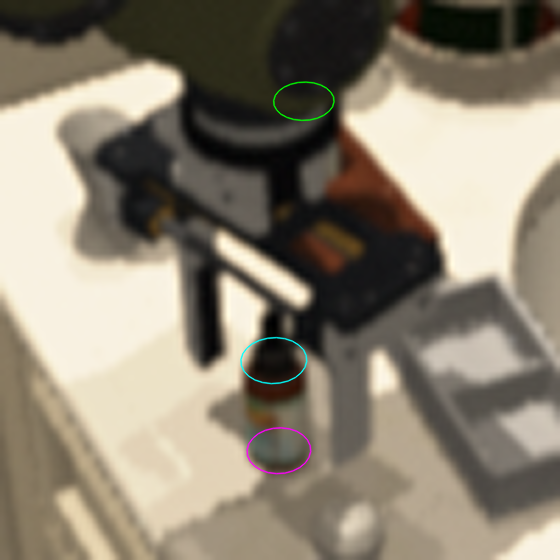

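The bottle's base (278,450) sits on the predicted ring and midway between the fingers. Closing.

apply_moves --increments '[{"tx": 0, "ty": 0, "tz": 0, "ax": 0, "ay": 0, "az": 0}, {"tx": 0, "ty": 0, "tz": 0, "ax": 0, "ay": 0, "az": 0}, {"tx": 0, "ty": 0, "tz": 0, "ax": 0, "ay": 0, "az": 0}, {"tx": 0, "ty": 0, "tz": 0, "ax": 0, "ay": 0, "az": 0}, {"tx": 0, "ty": 0, "tz": 0, "ax": 0, "ay": 0, "az": 0}, {"tx": 0, "ty": 0, "tz": 0, "ax": 0, "ay": 0, "az": 0}, {"tx": 0, "ty": 0, "tz": 0, "ax": 0, "ay": 0, "az": 0}, {"tx": 0, "ty": 0, "tz": 0, "ax": 0, "ay": 0, "az": 0}, {"tx": 0, "ty": 0, "tz": 0, "ax": 0, "ay": 0, "az": 0}]' --jaw 1

```text
time_s: 13.4
ee_pos: [0.445, 0.089, 0.2327]
eef_rot: [-3.142, 0.0, 0.318]
force: [-0.9, 0.5, -0.5]
grip_width: 0.0321
grip_force: 11.8
```

apply_moves --increments '[{"tx": 0, "ty": 0, "tz": -0.9, "ax": 0, "ay": 0, "az": 0}, {"tx": 0, "ty": 0, "tz": -0.9, "ax": 0, "ay": 0, "az": 0}, {"tx": 0, "ty": 0, "tz": -0.9, "ax": 0, "ay": 0, "az": 0}, {"tx": 0, "ty": 0, "tz": 0, "ax": 0, "ay": 0, "az": 0}]'

```text
time_s: 13.9
ee_pos: [0.4452, 0.089, 0.3151]
eef_rot: [3.141, -0.003, 0.318]
force: [-0.4, 0.3, -0.5]
grip_width: 0.032
grip_force: 11.8
```

```bash
python3 - <<'E'
from auto import *
# refit the rack (scene, unobstructed now?) 
c=snap('scene')
for n,q0 in (('rack',[.545,.227,.03]),('box',[.5545,.058,-.06]),('rest',[.55,-.128,-.085])): print(n,fitobj([c],n,q0,.012,.06))
E
python3 go.py .545 .1975 .312 .545 .1975 .274
```

```text
rack (array([0.5407, 0.2281, 0.0898]), np.float64(37.974246978759766))
box (array([ 0.5534,  0.0568, -0.081 ]), np.float64(69.29524230957031))
rest (array([ 0.5496, -0.1285, -0.0831]), np.float64(134.90719604492188))
[0.445  0.089  0.3138] [ 3.1414e+00 -1.0000e-03  3.1770e-01] 13.95
[0.545, 0.1975, 0.312] (5, [0.86, -0.479, 0.012])
[0.545, 0.1975, 0.274] (2, [0.0, 0.0, 0.633])
```

apply_moves --increments '[{"tx": 0.865, "ty": -0.475, "tz": 0, "ax": 0, "ay": 0, "az": 0}, {"tx": 0.865, "ty": -0.475, "tz": 0, "ax": 0, "ay": 0, "az": 0}, {"tx": 0.865, "ty": -0.475, "tz": 0, "ax": 0, "ay": 0, "az": 0}, {"tx": 0.865, "ty": -0.475, "tz": 0, "ax": 0, "ay": 0, "az": 0}, {"tx": 0.865, "ty": -0.475, "tz": 0, "ax": 0, "ay": 0, "az": 0}, {"tx": 0, "ty": 0, "tz": 0.6, "ax": 0, "ay": 0, "az": 0}, {"tx": 0, "ty": 0, "tz": 0.6, "ax": 0, "ay": 0, "az": 0}, {"tx": 0, "ty": 0, "tz": 0, "ax": 0, "ay": 0, "az": 0}, {"tx": 0, "ty": 0, "tz": 0, "ax": 0, "ay": 0, "az": 0}]'

```text
time_s: 15.08
ee_pos: [0.546, 0.1969, 0.278]
eef_rot: [-3.142, -0.0, 0.317]
force: [-0.4, 0.0, -1.3]
grip_width: 0.0324
grip_force: 11.8
```

apply_moves --increments '[{"tx": 0, "ty": 0, "tz": 0.25, "ax": 0, "ay": 0, "az": 0}, {"tx": 0, "ty": 0, "tz": 0.25, "ax": 0, "ay": 0, "az": 0}, {"tx": 0, "ty": 0, "tz": 0, "ax": 0, "ay": 0, "az": 0}]'

```text
time_s: 15.45
ee_pos: [0.5459, 0.1972, 0.262]
eef_rot: [-3.142, 0.001, 0.318]
force: [-0.3, 0.2, -0.8]
grip_width: 0.0323
grip_force: 11.8
```

apply_moves --increments '[{"tx": 0, "ty": 0, "tz": 0.23, "ax": 0, "ay": 0, "az": 0}, {"tx": 0, "ty": 0, "tz": 0.23, "ax": 0, "ay": 0, "az": 0}, {"tx": 0, "ty": 0, "tz": 0.23, "ax": 0, "ay": 0, "az": 0}, {"tx": 0, "ty": 0, "tz": 0, "ax": 0, "ay": 0, "az": 0}, {"tx": 0, "ty": 0, "tz": 0, "ax": 0, "ay": 0, "az": 0}]'

```text
time_s: 16.08
ee_pos: [0.5461, 0.1973, 0.2421]
eef_rot: [3.142, -0.0, 0.318]
force: [0.5, 0.5, -1.1]
grip_width: 0.0325
grip_force: 11.8
```

apply_moves --increments '[{"tx": 0, "ty": 0, "tz": 0, "ax": 0, "ay": 0, "az": 0}, {"tx": 0, "ty": 0, "tz": 0, "ax": 0, "ay": 0, "az": 0}, {"tx": 0, "ty": 0, "tz": 0, "ax": 0, "ay": 0, "az": 0}, {"tx": 0, "ty": 0, "tz": -0.5, "ax": 0, "ay": 0, "az": 0}, {"tx": 0, "ty": 0, "tz": -0.9, "ax": 0, "ay": 0, "az": 0}, {"tx": 0, "ty": 0, "tz": -0.9, "ax": 0, "ay": 0, "az": 0}, {"tx": 0, "ty": 0, "tz": -0.9, "ax": 0, "ay": 0, "az": 0}, {"tx": 0, "ty": 0, "tz": -0.9, "ax": 0, "ay": 0, "az": 0}, {"tx": 0, "ty": 0, "tz": -0.3, "ax": 0, "ay": 0, "az": 0}, {"tx": 0, "ty": 0, "tz": 0, "ax": 0, "ay": 0, "az": 0}]' --jaw 0.52

```text
time_s: 17.32
ee_pos: [0.5459, 0.1972, 0.3744]
eef_rot: [-3.142, -0.001, 0.318]
force: [-0.8, -0.1, -0.5]
grip_width: 0.0451
grip_force: 0.0
```

```bash
python3 go.py .443 -.126 .375 .443 -.126 .240
```

```text
[0.5459 0.1972 0.3744] [-3.1416e+00 -8.0000e-04  3.1780e-01] 17.325
[0.443, -0.126, 0.375] (10, [-0.663, 0.916, -0.002])
[0.443, -0.126, 0.24] (5, [0.0, 0.0, 0.9])
```

apply_moves --increments '[{"tx": -0.67, "ty": 0.91, "tz": 0, "ax": 0, "ay": 0, "az": 0}, {"tx": -0.67, "ty": 0.91, "tz": 0, "ax": 0, "ay": 0, "az": 0}, {"tx": -0.67, "ty": 0.91, "tz": 0, "ax": 0, "ay": 0, "az": 0}, {"tx": -0.67, "ty": 0.91, "tz": 0, "ax": 0, "ay": 0, "az": 0}, {"tx": -0.67, "ty": 0.91, "tz": 0, "ax": 0, "ay": 0, "az": 0}, {"tx": -0.67, "ty": 0.91, "tz": 0, "ax": 0, "ay": 0, "az": 0}, {"tx": -0.67, "ty": 0.91, "tz": 0, "ax": 0, "ay": 0, "az": 0}, {"tx": -0.67, "ty": 0.91, "tz": 0, "ax": 0, "ay": 0, "az": 0}, {"tx": -0.67, "ty": 0.91, "tz": 0, "ax": 0, "ay": 0, "az": 0}, {"tx": -0.67, "ty": 0.91, "tz": 0, "ax": 0, "ay": 0, "az": 0}, {"tx": 0, "ty": 0, "tz": 0, "ax": 0, "ay": 0, "az": 0}]' --jaw 0.2

```text
time_s: 18.7
ee_pos: [0.4398, -0.1262, 0.3731]
eef_rot: [-3.141, 0.001, 0.315]
force: [0.0, -0.1, -0.0]
grip_width: 0.0756
grip_force: 0.0
```

```bash
python3 go.py .440 -.126 .375 .440 -.126 .240; python3 - <<'E'
from look import *
o=get_obs();p=o['ee_pos']
q=[-.083]
c1=[ring(.5442,.2573,.0165,.073),ring(.5459,.1972,.0165,.073),ring(.44,-.126,.022,.105),ring(.427,-.0305,.022,0)]
look('mid.png',c1,[.49,.07,.04],150,600)
E
```

```text
[ 0.4398 -0.1262  0.3731] [-3.1407e+00  1.3000e-03  3.1520e-01] 18.7
[0.44, -0.126, 0.375] (1, [0.008, -0.005, -0.063])
[0.44, -0.126, 0.24] (5, [0.0, 0.0, 0.9])
```

View pics/mid.png

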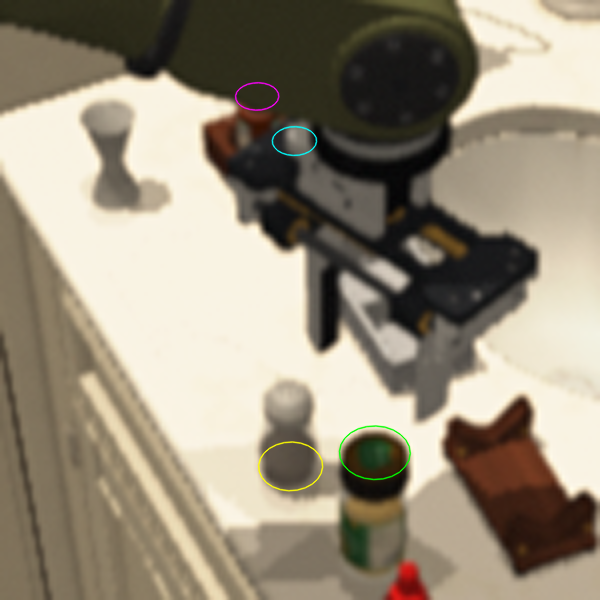

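The salt shaker (290,460) and jar lid (375,455) match the predicted rings. I'll take the jar.

apply_moves --increments '[{"tx": 0, "ty": 0, "tz": 0.9, "ax": 0, "ay": 0, "az": 0}, {"tx": 0, "ty": 0, "tz": 0.9, "ax": 0, "ay": 0, "az": 0}, {"tx": 0, "ty": 0, "tz": 0.9, "ax": 0, "ay": 0, "az": 0}, {"tx": 0, "ty": 0, "tz": 0.9, "ax": 0, "ay": 0, "az": 0}, {"tx": 0, "ty": 0, "tz": 0.9, "ax": 0, "ay": 0, "az": 0}, {"tx": 0, "ty": 0, "tz": 0, "ax": 0, "ay": 0, "az": 0}, {"tx": 0, "ty": 0, "tz": 0, "ax": 0, "ay": 0, "az": 0}]'

```text
time_s: 19.62
ee_pos: [0.4408, -0.1245, 0.2398]
eef_rot: [3.141, -0.0, 0.318]
force: [0.1, -0.1, 0.1]
grip_width: 0.0749
grip_force: 0.0
```

apply_moves --increments '[{"tx": 0, "ty": 0, "tz": 0, "ax": 0, "ay": 0, "az": 0}, {"tx": 0, "ty": 0, "tz": 0, "ax": 0, "ay": 0, "az": 0}, {"tx": 0, "ty": 0, "tz": 0, "ax": 0, "ay": 0, "az": 0}, {"tx": 0, "ty": 0, "tz": 0, "ax": 0, "ay": 0, "az": 0}, {"tx": 0, "ty": 0, "tz": 0, "ax": 0, "ay": 0, "az": 0}, {"tx": 0, "ty": 0, "tz": 0, "ax": 0, "ay": 0, "az": 0}]' --jaw 1 --force 15

```text
time_s: 20.38
ee_pos: [0.4405, -0.1249, 0.2393]
eef_rot: [3.141, -0.0, 0.318]
force: [-1.7, 1.0, 5.2]
grip_width: 0.0438
grip_force: 15.0
```

apply_moves --increments '[{"tx": 0, "ty": 0, "tz": -0.9, "ax": 0, "ay": 0, "az": 0}, {"tx": 0, "ty": 0, "tz": -0.9, "ax": 0, "ay": 0, "az": 0}, {"tx": 0, "ty": 0, "tz": -0.9, "ax": 0, "ay": 0, "az": 0}, {"tx": 0, "ty": 0, "tz": -0.9, "ax": 0, "ay": 0, "az": 0}, {"tx": 0, "ty": 0, "tz": -0.9, "ax": 0, "ay": 0, "az": 0}, {"tx": 0, "ty": 0, "tz": 0, "ax": 0, "ay": 0, "az": 0}]'

```text
time_s: 21.12
ee_pos: [0.4405, -0.1249, 0.375]
eef_rot: [3.14, -0.002, 0.318]
force: [-0.4, 0.1, -1.7]
grip_width: 0.0439
grip_force: 15.0
```

```bash
python3 go.py .5568 .0905 .375 .5568 .0905 .285 .5568 .0905 .245
```

```text
[ 0.4405 -0.1249  0.375 ] [ 3.1399e+00 -2.1000e-03  3.1780e-01] 21.125
[0.5568, 0.0905, 0.375] (7, [0.847, -0.801, 0.0])
[0.5568, 0.0905, 0.285] (4, [0.0, 0.0, 0.75])
[0.5568, 0.0905, 0.245] (2, [0.0, 0.0, 0.667])
```

apply_moves --increments '[{"tx": 0.847, "ty": -0.801, "tz": 0, "ax": 0, "ay": 0, "az": 0}, {"tx": 0.847, "ty": -0.801, "tz": 0, "ax": 0, "ay": 0, "az": 0}, {"tx": 0.847, "ty": -0.801, "tz": 0, "ax": 0, "ay": 0, "az": 0}, {"tx": 0.847, "ty": -0.801, "tz": 0, "ax": 0, "ay": 0, "az": 0}, {"tx": 0.847, "ty": -0.801, "tz": 0, "ax": 0, "ay": 0, "az": 0}, {"tx": 0.847, "ty": -0.801, "tz": 0, "ax": 0, "ay": 0, "az": 0}, {"tx": 0.847, "ty": -0.801, "tz": 0, "ax": 0, "ay": 0, "az": 0}, {"tx": 0, "ty": 0, "tz": 0.75, "ax": 0, "ay": 0, "az": 0}, {"tx": 0, "ty": 0, "tz": 0.75, "ax": 0, "ay": 0, "az": 0}, {"tx": 0, "ty": 0, "tz": 0.75, "ax": 0, "ay": 0, "az": 0}, {"tx": 0, "ty": 0, "tz": 0.75, "ax": 0, "ay": 0, "az": 0}, {"tx": 0, "ty": 0, "tz": 0, "ax": 0, "ay": 0, "az": 0}]'

```text
time_s: 22.62
ee_pos: [0.5563, 0.0904, 0.2811]
eef_rot: [-3.14, 0.005, 0.318]
force: [0.3, 0.4, -0.4]
grip_width: 0.0437
grip_force: 15.0
```

```bash
python3 - <<'E'
from look import *
o=get_obs();p=o['ee_pos'];z=p[2]-.2396;print(p,z)
q=[.5545,.0575,-.07]
R=np.array([[np.cos(q[2]),-np.sin(q[2])],[np.sin(q[2]),np.cos(q[2])]])
rc=lambda x0,x1,y0,y1,z:np.c_[np.array([(x0,y0),(x1,y0),(x1,y1),(x0,y1)])@R.T+q[:2],np.full(4,z)]
look('bx1.png',[ring(p[0],p[1],.022,z),rc(-.0335,.0335,-.0675,.0675,.034),rc(-.0305,.0305,.0015,.0645,.034),rc(-.0305,.0305,-.0645,-.0015,.034)],[.555,.057,.05],90,600)
E
```

```text
[0.55625292 0.09039899 0.28111555] 0.04151555043501318
```

View pics/bx1.png

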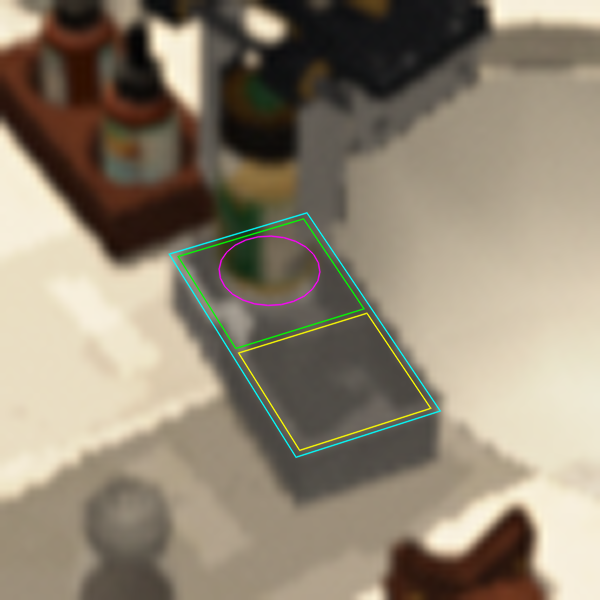

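The bottles stand in the rack at (70,75) and (140,140), and the jar (265,280) is inside the bay (272,283). I'll nudge it 2 mm and lower.

```bash
python3 go.py .5582 .0897 .262 .5582 .0897 .243
```

```text
[0.5566 0.0904 0.2827] [-3.141e+00  2.600e-03  3.178e-01] 22.675
[0.5582, 0.0897, 0.262] (1, [0.043, 0.04, 0.69])
[0.5582, 0.0897, 0.243] (1, [0.0, 0.0, 0.633])
```

apply_moves --increments '[{"tx": 0.04, "ty": 0.04, "tz": 0, "ax": 0, "ay": 0, "az": 0}, {"tx": 0, "ty": 0, "tz": 0.32, "ax": 0, "ay": 0, "az": 0}, {"tx": 0, "ty": 0, "tz": 0.32, "ax": 0, "ay": 0, "az": 0}, {"tx": 0, "ty": 0, "tz": 0.32, "ax": 0, "ay": 0, "az": 0}, {"tx": 0, "ty": 0, "tz": 0.32, "ax": 0, "ay": 0, "az": 0}, {"tx": 0, "ty": 0, "tz": 0, "ax": 0, "ay": 0, "az": 0}, {"tx": 0, "ty": 0, "tz": 0, "ax": 0, "ay": 0, "az": 0}]'

```text
time_s: 23.55
ee_pos: [0.5584, 0.0897, 0.2459]
eef_rot: [3.142, -0.0, 0.318]
force: [-0.1, -0.0, -0.7]
grip_width: 0.0439
grip_force: 15.0
```

apply_moves --increments '[{"tx": 0, "ty": 0, "tz": 0.08, "ax": 0, "ay": 0, "az": 0}, {"tx": 0, "ty": 0, "tz": 0, "ax": 0, "ay": 0, "az": 0}, {"tx": 0, "ty": 0, "tz": 0, "ax": 0, "ay": 0, "az": 0}]'

```text
time_s: 23.92
ee_pos: [0.5583, 0.0897, 0.2434]
eef_rot: [3.142, -0.0, 0.318]
force: [0.1, -0.5, -1.6]
grip_width: 0.044
grip_force: 15.0
```

apply_moves --increments '[{"tx": 0, "ty": 0, "tz": 0, "ax": 0, "ay": 0, "az": 0}, {"tx": 0, "ty": 0, "tz": 0, "ax": 0, "ay": 0, "az": 0}, {"tx": 0, "ty": 0, "tz": 0, "ax": 0, "ay": 0, "az": 0}, {"tx": 0, "ty": 0, "tz": 0, "ax": 0, "ay": 0, "az": 0}, {"tx": 0, "ty": 0, "tz": -0.5, "ax": 0, "ay": 0, "az": 0}, {"tx": 0, "ty": 0, "tz": -0.9, "ax": 0, "ay": 0, "az": 0}, {"tx": 0, "ty": 0, "tz": -0.9, "ax": 0, "ay": 0, "az": 0}, {"tx": 0, "ty": 0, "tz": -0.9, "ax": 0, "ay": 0, "az": 0}, {"tx": 0, "ty": 0, "tz": -0.9, "ax": 0, "ay": 0, "az": 0}, {"tx": 0, "ty": 0, "tz": 0, "ax": 0, "ay": 0, "az": 0}]' --jaw 0.3

```text
time_s: 25.18
ee_pos: [0.5583, 0.0897, 0.369]
eef_rot: [3.141, -0.004, 0.318]
force: [-0.2, 0.0, -0.6]
grip_width: 0.0658
grip_force: 0.0
```

```bash
python3 go.py .4265 -.031 .366
```

```text
[0.5583 0.0897 0.369 ] [ 3.1406 -0.0044  0.3178] 25.175
[0.4265, -0.031, 0.366] (6, [-0.905, 0.408, 0.017])
```

apply_moves --increments '[{"tx": -0.905, "ty": 0.408, "tz": 0, "ax": 0, "ay": 0, "az": 0}, {"tx": -0.905, "ty": 0.408, "tz": 0, "ax": 0, "ay": 0, "az": 0}, {"tx": -0.905, "ty": 0.408, "tz": 0, "ax": 0, "ay": 0, "az": 0}, {"tx": -0.905, "ty": 0.408, "tz": 0, "ax": 0, "ay": 0, "az": 0}, {"tx": -0.905, "ty": 0.408, "tz": 0, "ax": 0, "ay": 0, "az": 0}, {"tx": -0.905, "ty": 0.408, "tz": 0, "ax": 0, "ay": 0, "az": 0}]' --jaw 0.15

```text
time_s: 25.92
ee_pos: [0.4256, -0.0315, 0.3657]
eef_rot: [-3.141, 0.001, 0.318]
force: [-0.6, -0.6, 0.4]
grip_width: 0.08
grip_force: 0.0
```

apply_moves --increments '[{"tx": 0, "ty": 0, "tz": 0, "ax": 0, "ay": 0, "az": -1}, {"tx": 0, "ty": 0, "tz": 0, "ax": 0, "ay": 0, "az": -1}, {"tx": 0, "ty": 0, "tz": 0, "ax": 0, "ay": 0, "az": -1}, {"tx": 0, "ty": 0, "tz": 0, "ax": 0, "ay": 0, "az": -1}, {"tx": 0, "ty": 0, "tz": 0, "ax": 0, "ay": 0, "az": -1}, {"tx": 0, "ty": 0, "tz": 0, "ax": 0, "ay": 0, "az": -1}, {"tx": 0, "ty": 0, "tz": 0, "ax": 0, "ay": 0, "az": -1}, {"tx": 0, "ty": 0, "tz": 0, "ax": 0, "ay": 0, "az": -1}, {"tx": 0, "ty": 0, "tz": 0, "ax": 0, "ay": 0, "az": -1}, {"tx": 0, "ty": 0, "tz": 0, "ax": 0, "ay": 0, "az": -1}, {"tx": 0, "ty": 0, "tz": 0, "ax": 0, "ay": 0, "az": -1}, {"tx": 0, "ty": 0, "tz": 0, "ax": 0, "ay": 0, "az": -1}]'

```text
time_s: 27.42
ee_pos: [0.4263, -0.0309, 0.3657]
eef_rot: [-3.141, 0.0, 1.368]
force: [-0.5, -0.0, 0.4]
grip_width: 0.0799
grip_force: 0.0
```

```bash
python3 go.py .4265 -.031 .366 .4265 -.031 .232; python3 - <<'E'
from auto import *
c=snap('scene')
print(fitobj([c],'spice',[.558,.09],.01))
S2=SH['salt']; SH['salt']=cyl([((.022,0),(.022,.07)),((.017,.07),(.017,.08),(.010,.09))])
print(fitobj([c],'salt',[.427,-.031],.015))
E
```

```text
[ 0.4263 -0.0309  0.3657] [-3.1406e+00  1.0000e-04  1.3679e+00] 27.425
[0.4265, -0.031, 0.366] (1, [-0.001, 0.006, -0.011])
[0.4265, -0.031, 0.232] (5, [0.0, 0.0, 0.893])
(array([0.5589, 0.0999]), np.float64(51.84684371948242))
(array([ 0.4233, -0.0436]), np.float64(50.11311721801758))
```

apply_moves --increments '[{"tx": -0.07, "ty": 0, "tz": 0.89, "ax": 0, "ay": 0, "az": 0}, {"tx": 0, "ty": 0, "tz": 0.89, "ax": 0, "ay": 0, "az": 0}, {"tx": 0, "ty": 0, "tz": 0.89, "ax": 0, "ay": 0, "az": 0}, {"tx": 0, "ty": 0, "tz": 0.89, "ax": 0, "ay": 0, "az": 0}, {"tx": 0, "ty": 0, "tz": 0.89, "ax": 0, "ay": 0, "az": 0}, {"tx": 0, "ty": 0, "tz": 0, "ax": 0, "ay": 0, "az": 0}, {"tx": 0, "ty": 0, "tz": 0, "ax": 0, "ay": 0, "az": 0}]'

```text
time_s: 28.35
ee_pos: [0.4263, -0.033, 0.2335]
eef_rot: [3.141, -0.0, 1.364]
force: [-0.2, 0.8, 0.2]
grip_width: 0.0801
grip_force: 0.0
```

```bash
python3 - <<'E'
from look import *
o=get_obs();p=o['ee_pos'];print(p)
look('sl1.png',[ring(p[0],p[1],.022,0),ring(p[0],p[1],.022,.07)],[.43,-.03,.05],80,600)
E
```

```text
[ 0.42626527 -0.03304717  0.23346167]
```

View pics/sl1.png

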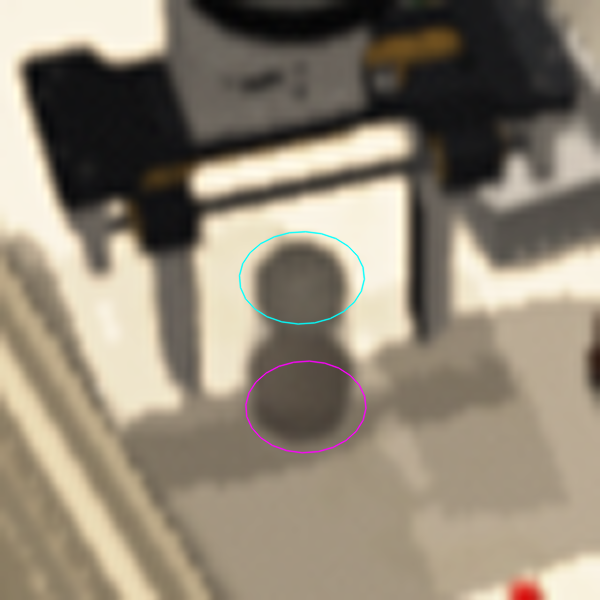

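The shaker (300,390) stands on the predicted ring between the fingers (190,392) and (428,338). Gripping.

apply_moves --increments '[{"tx": 0, "ty": 0, "tz": 0, "ax": 0, "ay": 0, "az": 0}, {"tx": 0, "ty": 0, "tz": 0, "ax": 0, "ay": 0, "az": 0}, {"tx": 0, "ty": 0, "tz": 0, "ax": 0, "ay": 0, "az": 0}, {"tx": 0, "ty": 0, "tz": 0, "ax": 0, "ay": 0, "az": 0}, {"tx": 0, "ty": 0, "tz": 0, "ax": 0, "ay": 0, "az": 0}, {"tx": 0, "ty": 0, "tz": 0, "ax": 0, "ay": 0, "az": 0}, {"tx": 0, "ty": 0, "tz": 0, "ax": 0, "ay": 0, "az": 0}]' --jaw 1

```text
time_s: 29.28
ee_pos: [0.4259, -0.033, 0.2328]
eef_rot: [-3.141, 0.0, 1.365]
force: [-3.8, 0.7, 4.9]
grip_width: 0.04
grip_force: 15.3
```

apply_moves --increments '[{"tx": 0, "ty": 0, "tz": -0.9, "ax": 0, "ay": 0, "az": 0}, {"tx": 0, "ty": 0, "tz": -0.9, "ax": 0, "ay": 0, "az": 0}, {"tx": 0, "ty": 0, "tz": -0.9, "ax": 0, "ay": 0, "az": 0}, {"tx": 0, "ty": 0, "tz": 0, "ax": 0, "ay": 0, "az": 0}, {"tx": 0, "ty": 0, "tz": 0, "ax": 0, "ay": 0, "az": 0}]'

```text
time_s: 29.9
ee_pos: [0.4259, -0.033, 0.3128]
eef_rot: [-3.141, 0.0, 1.365]
force: [-0.3, 0.4, -1.9]
grip_width: 0.0399
grip_force: 14.8
```

```bash
python3 go.py .5535 .0235 .314 .5535 .0235 .275
```

```text
[ 0.4259 -0.033   0.3128] [-3.1406  0.      1.365 ] 29.9
[0.5535, 0.0235, 0.314] (4, [0.678, 0.945, -0.01])
[0.5535, 0.0235, 0.275] (2, [0.0, 0.0, 0.65])
```

apply_moves --increments '[{"tx": 0.678, "ty": 0.945, "tz": 0, "ax": 0, "ay": 0, "az": 0}, {"tx": 0.678, "ty": 0.945, "tz": 0, "ax": 0, "ay": 0, "az": 0}, {"tx": 0.678, "ty": 0.945, "tz": 0, "ax": 0, "ay": 0, "az": 0}, {"tx": 0.678, "ty": 0.945, "tz": 0, "ax": 0, "ay": 0, "az": 0}, {"tx": 0, "ty": 0, "tz": 0.65, "ax": 0, "ay": 0, "az": 0}, {"tx": 0, "ty": 0, "tz": 0.65, "ax": 0, "ay": 0, "az": 0}, {"tx": 0, "ty": 0, "tz": 0, "ax": 0, "ay": 0, "az": 0}, {"tx": 0, "ty": 0, "tz": 0, "ax": 0, "ay": 0, "az": 0}]'

```text
time_s: 30.9
ee_pos: [0.5538, 0.0234, 0.2748]
eef_rot: [-3.141, -0.0, 1.365]
force: [0.6, 0.9, -0.5]
grip_width: 0.04
grip_force: 14.8
```

```bash
python3 - <<'E'
from look import *
o=get_obs();p=o['ee_pos'];z=p[2]-.2328;print(p,z)
q=[.5545,.0575,-.07]
R=np.array([[np.cos(q[2]),-np.sin(q[2])],[np.sin(q[2]),np.cos(q[2])]])
rc=lambda x0,x1,y0,y1,z:np.c_[np.array([(x0,y0),(x1,y0),(x1,y1),(x0,y1)])@R.T+q[:2],np.full(4,z)]
c=snap('scene'); 
# salt mask: gradient column profile along lower rim: print dark/bright rows under the salt along its axis
b=proj(c,[[p[0],p[1],z]])[0]; print('base px',b)
g=cv2.cvtColor(c['pixels'],cv2.COLOR_RGB2GRAY)
u,v=int(round(b[0])),int(round(b[1])); print(g[v-6:v+14,u-11:u+12:2])
E
```

```text
[0.55380665 0.02341109 0.27484275] 0.0420427524122563
base px [275.28278408 174.56868104]
[[ 57  99 102  81  88  85  81  76  73  80 138 187]
 [ 66 111 108  80  87  85  81  77  74  85 142 188]
 [ 88 112 101  84  87  84  81  76  74  83 127 177]
 [ 93  96  88  84  85  84  80  76  73  81  98 147]
 [ 83  81  84  81  79  79  79  75  72  84  83 117]
 [ 78  77  83  80  73  74  74  72  70  89  80  99]
 [ 78  77  82  84  69  70  71  70  69  92  78  80]
 [ 81  78  81  93  71  67  69  67  78 103  78  75]
 [ 85  81  92 108  90  69  68  72 104 122  78  73]
 [ 84  87 122 133 126  92  85  99 135 141  83  74]
 [ 80 101 147 153 152 131 126 127 150 148  83  74]
 [ 77 108 157 163 166 158 144 121 129 125  81  81]
 [ 74  99 158 167 166 168 131 100 101 102  87  93]
 [ 73  85 141 157 141 158 105  93  96 100  97  96]
 [ 73  77 108 126 103 123  89  94 102  98  92  84]
 [ 80  74  87  95  84  91  92 100  97  86  81  79]
 [ 96  74  83  86  88  96  96  93  84  76  78  80]
 [110  73  81  92  96  97  87  81  78  77  78  80]
 [132  73  77  91  92  85  78  77  77  78  80  79]
 [169  76  74  83  81  78  79  77  78  80  81  80]]
```

apply_moves --increments '[{"tx": -0.08, "ty": 0, "tz": 0, "ax": 0, "ay": 0, "az": 0}, {"tx": 0, "ty": 0, "tz": 0.31, "ax": 0, "ay": 0, "az": 0}, {"tx": 0, "ty": 0, "tz": 0.31, "ax": 0, "ay": 0, "az": 0}, {"tx": 0, "ty": 0, "tz": 0.31, "ax": 0, "ay": 0, "az": 0}, {"tx": 0, "ty": 0, "tz": 0.31, "ax": 0, "ay": 0, "az": 0}, {"tx": 0, "ty": 0, "tz": 0, "ax": 0, "ay": 0, "az": 0}, {"tx": 0, "ty": 0, "tz": 0, "ax": 0, "ay": 0, "az": 0}]'

```text
time_s: 31.82
ee_pos: [0.5533, 0.0211, 0.2376]
eef_rot: [3.142, -0.0, 1.365]
force: [-0.2, 1.0, -1.5]
grip_width: 0.0399
grip_force: 14.8
```

apply_moves --increments '[{"tx": 0, "ty": 0, "tz": 0.04, "ax": 0, "ay": 0, "az": 0}, {"tx": 0, "ty": 0, "tz": 0, "ax": 0, "ay": 0, "az": 0}]'

```text
time_s: 32.08
ee_pos: [0.5532, 0.0211, 0.2364]
eef_rot: [3.142, -0.0, 1.365]
force: [-0.1, -0.5, -0.9]
grip_width: 0.0395
grip_force: 14.8
```

apply_moves --increments '[{"tx": 0, "ty": 0, "tz": 0, "ax": 0, "ay": 0, "az": 0}, {"tx": 0, "ty": 0, "tz": 0, "ax": 0, "ay": 0, "az": 0}, {"tx": 0, "ty": 0, "tz": 0, "ax": 0, "ay": 0, "az": 0}, {"tx": 0, "ty": 0, "tz": 0, "ax": 0, "ay": 0, "az": 0}, {"tx": 0, "ty": 0, "tz": -0.5, "ax": 0, "ay": 0, "az": 0}, {"tx": 0, "ty": 0, "tz": -0.9, "ax": 0, "ay": 0, "az": 0}, {"tx": 0, "ty": 0, "tz": -0.9, "ax": 0, "ay": 0, "az": 0}, {"tx": 0, "ty": 0, "tz": -0.9, "ax": 0, "ay": 0, "az": 0}, {"tx": 0, "ty": 0, "tz": -0.9, "ax": 0, "ay": 0, "az": 0}, {"tx": 0, "ty": 0, "tz": 0, "ax": 0, "ay": 0, "az": 0}]' --jaw 0.3

```text
time_s: 33.33
ee_pos: [0.5532, 0.0211, 0.3621]
eef_rot: [3.137, -0.001, 1.365]
force: [0.7, 0.3, -1.2]
grip_width: 0.0658
grip_force: 0.0
```

```bash
python3 - <<'E'
from auto import *
o=get_obs(); print(o['ee_pos'],o['eef_rot'])
c=snap('top');s=snap('scene')
for n,C in (('top',c),('scene',s)):
    print(n,'mud',fitobj([C],'mud',[.428,-.353,.056],.015,.05),'rest',fitobj([C],'rest',[.55,-.125,-.085],.015,.05))
E
python3 go.py .427 -.3545 .361
```

```text
[0.55323973 0.02110419 0.36206024] [ 3.13719890e+00 -8.22000906e-04  1.36496436e+00]
top mud (array([ 0.429 , -0.3503,  0.0574]), np.float64(94.52091217041016)) rest (array([ 0.5508, -0.1221, -0.0737]), np.float64(105.67559814453125))
scene mud (array([ 0.4252, -0.3575,  0.0584]), np.float64(77.09119415283203)) rest (array([ 0.5497, -0.1285, -0.0832]), np.float64(110.05517578125))
[0.553  0.0211 0.3592] [3.1416 0.     1.3651] 33.425
[0.427, -0.3545, 0.361] (14, [-0.937, -0.111, -0.004])
```

apply_moves --increments '[{"tx": -0.937, "ty": -0.111, "tz": 0, "ax": 0, "ay": 0, "az": 0}, {"tx": -0.937, "ty": -0.111, "tz": 0, "ax": 0, "ay": 0, "az": 0}, {"tx": -0.937, "ty": -0.111, "tz": 0, "ax": 0, "ay": 0, "az": 0}, {"tx": -0.937, "ty": -0.111, "tz": 0, "ax": 0, "ay": 0, "az": 0}, {"tx": -0.937, "ty": -0.111, "tz": 0, "ax": 0, "ay": 0, "az": 0}, {"tx": -0.937, "ty": -0.111, "tz": 0, "ax": 0, "ay": 0, "az": 0}, {"tx": -0.937, "ty": -0.111, "tz": 0, "ax": 0, "ay": 0, "az": 0}, {"tx": -0.937, "ty": -0.111, "tz": 0, "ax": 0, "ay": 0, "az": 0}, {"tx": -0.937, "ty": -0.111, "tz": 0, "ax": 0, "ay": 0, "az": 0}, {"tx": -0.937, "ty": -0.111, "tz": 0, "ax": 0, "ay": 0, "az": 0}, {"tx": -0.937, "ty": -0.111, "tz": 0, "ax": 0, "ay": 0, "az": 0}, {"tx": -0.937, "ty": -0.111, "tz": 0, "ax": 0, "ay": 0, "az": 0}]' --jaw 0.35

```text
time_s: 34.92
ee_pos: [0.4447, -0.3017, 0.3582]
eef_rot: [-3.14, -0.001, 1.365]
force: [0.5, 0.5, 0.1]
grip_width: 0.0612
grip_force: 0.0
```

apply_moves --increments '[{"tx": -0.937, "ty": -0.111, "tz": 0, "ax": 0, "ay": 0, "az": 0}, {"tx": -0.937, "ty": -0.111, "tz": 0, "ax": 0, "ay": 0, "az": 0}, {"tx": 0, "ty": 0, "tz": 0, "ax": 0, "ay": 0, "az": 1}, {"tx": 0, "ty": 0, "tz": 0, "ax": 0, "ay": 0, "az": 1}, {"tx": 0, "ty": 0, "tz": 0, "ax": 0, "ay": 0, "az": 1}, {"tx": 0, "ty": 0, "tz": 0, "ax": 0, "ay": 0, "az": 1}, {"tx": 0, "ty": 0, "tz": 0, "ax": 0, "ay": 0, "az": 1}, {"tx": 0, "ty": 0, "tz": 0, "ax": 0, "ay": 0, "az": 1}, {"tx": 0, "ty": 0, "tz": 0, "ax": 0, "ay": 0, "az": 1}, {"tx": 0, "ty": 0, "tz": 0, "ax": 0, "ay": 0, "az": 1}, {"tx": 0, "ty": 0, "tz": 0, "ax": 0, "ay": 0, "az": 1}, {"tx": 0, "ty": 0, "tz": 0, "ax": 0, "ay": 0, "az": 1}]'

```text
time_s: 36.42
ee_pos: [0.4271, -0.3545, 0.3581]
eef_rot: [-3.14, 0.001, 0.489]
force: [0.6, -0.4, -0.3]
grip_width: 0.0609
grip_force: 0.0
```

apply_moves --increments '[{"tx": 0, "ty": 0, "tz": 0, "ax": 0, "ay": 0, "az": 1}, {"tx": 0, "ty": 0, "tz": 0, "ax": 0, "ay": 0, "az": 1}, {"tx": 0, "ty": 0, "tz": 0, "ax": 0, "ay": 0, "az": 1}, {"tx": 0, "ty": 0, "tz": 0, "ax": 0, "ay": 0, "az": 1}, {"tx": 0, "ty": 0, "tz": 0, "ax": 0, "ay": 0, "az": 1}, {"tx": 0, "ty": 0, "tz": 0, "ax": 0, "ay": 0, "az": 0}, {"tx": 0, "ty": 0, "tz": 0, "ax": 0, "ay": 0, "az": 0}]'

```text
time_s: 37.3
ee_pos: [0.4271, -0.3546, 0.3588]
eef_rot: [-3.141, 0.001, 0.058]
force: [0.2, -0.8, 0.2]
grip_width: 0.0609
grip_force: 0.0
```

```bash
python3 go.py .426 -.3555 .240 .426 -.3555 .2025
```

```text
[ 0.4271 -0.3546  0.3588] [-3.1409e+00  6.0000e-04  5.7900e-02] 37.3
[0.426, -0.3555, 0.24] (5, [-0.008, 0.006, 0.792])
[0.426, -0.3555, 0.2025] (2, [0.0, 0.0, 0.625])
```

apply_moves --increments '[{"tx": -0.008, "ty": 0.006, "tz": 0.79, "ax": 0, "ay": 0, "az": 0}, {"tx": -0.008, "ty": 0.006, "tz": 0.79, "ax": 0, "ay": 0, "az": 0}, {"tx": -0.008, "ty": 0.006, "tz": 0.79, "ax": 0, "ay": 0, "az": 0}, {"tx": -0.008, "ty": 0.006, "tz": 0.79, "ax": 0, "ay": 0, "az": 0}, {"tx": -0.008, "ty": 0.006, "tz": 0.79, "ax": 0, "ay": 0, "az": 0}, {"tx": 0, "ty": 0, "tz": 0.4, "ax": 0, "ay": 0, "az": 0}, {"tx": 0, "ty": 0, "tz": 0.4, "ax": 0, "ay": 0, "az": 0}, {"tx": 0, "ty": 0, "tz": 0.4, "ax": 0, "ay": 0, "az": 0}, {"tx": 0, "ty": 0, "tz": 0, "ax": 0, "ay": 0, "az": 0}, {"tx": 0, "ty": 0, "tz": 0, "ax": 0, "ay": 0, "az": 0}]'

```text
time_s: 38.55
ee_pos: [0.4262, -0.3557, 0.2053]
eef_rot: [3.141, -0.0, 0.056]
force: [0.3, 0.6, 0.1]
grip_width: 0.0612
grip_force: 0.0
```

apply_moves --increments '[{"tx": 0, "ty": 0, "tz": 0, "ax": 0, "ay": 0, "az": 0}, {"tx": 0, "ty": 0, "tz": 0, "ax": 0, "ay": 0, "az": 0}, {"tx": 0, "ty": 0, "tz": 0, "ax": 0, "ay": 0, "az": 0}, {"tx": 0, "ty": 0, "tz": 0, "ax": 0, "ay": 0, "az": 0}, {"tx": 0, "ty": 0, "tz": 0, "ax": 0, "ay": 0, "az": 0}, {"tx": 0, "ty": 0, "tz": 0, "ax": 0, "ay": 0, "az": 0}, {"tx": 0, "ty": 0, "tz": 0, "ax": 0, "ay": 0, "az": 0}]' --jaw 1 --force 20

```text
time_s: 39.42
ee_pos: [0.426, -0.3556, 0.2049]
eef_rot: [3.142, -0.0, 0.056]
force: [-0.4, 0.8, 2.2]
grip_width: 0.0265
grip_force: 20.0
```

apply_moves --increments '[{"tx": 0, "ty": 0, "tz": -0.9, "ax": 0, "ay": 0, "az": 0}, {"tx": 0, "ty": 0, "tz": -0.9, "ax": 0, "ay": 0, "az": 0}, {"tx": 0, "ty": 0, "tz": -0.9, "ax": 0, "ay": 0, "az": 0}, {"tx": 0, "ty": 0, "tz": -0.9, "ax": 0, "ay": 0, "az": 0}, {"tx": 0, "ty": 0, "tz": -0.9, "ax": 0, "ay": 0, "az": 0}, {"tx": 0, "ty": 0, "tz": 0, "ax": 0, "ay": 0, "az": -1}, {"tx": 0, "ty": 0, "tz": 0, "ax": 0, "ay": 0, "az": -1}, {"tx": 0, "ty": 0, "tz": 0, "ax": 0, "ay": 0, "az": -1}, {"tx": 0, "ty": 0, "tz": 0, "ax": 0, "ay": 0, "az": -1}, {"tx": 0, "ty": 0, "tz": 0, "ax": 0, "ay": 0, "az": -1}, {"tx": 0, "ty": 0, "tz": 0, "ax": 0, "ay": 0, "az": -1}, {"tx": 0, "ty": 0, "tz": 0, "ax": 0, "ay": 0, "az": -1}]'

```text
time_s: 40.92
ee_pos: [0.426, -0.3556, 0.3396]
eef_rot: [-3.141, 0.0, 0.67]
force: [-0.6, -0.5, -1.7]
grip_width: 0.0265
grip_force: 20.0
```

apply_moves --increments '[{"tx": 0, "ty": 0, "tz": 0, "ax": 0, "ay": 0, "az": -1}, {"tx": 0, "ty": 0, "tz": 0, "ax": 0, "ay": 0, "az": -1}, {"tx": 0, "ty": 0, "tz": 0, "ax": 0, "ay": 0, "az": -1}, {"tx": 0, "ty": 0, "tz": 0, "ax": 0, "ay": 0, "az": -1}, {"tx": 0, "ty": 0, "tz": 0, "ax": 0, "ay": 0, "az": -1}, {"tx": 0, "ty": 0, "tz": 0, "ax": 0, "ay": 0, "az": -1}, {"tx": 0, "ty": 0, "tz": 0, "ax": 0, "ay": 0, "az": -1}, {"tx": 0, "ty": 0, "tz": 0, "ax": 0, "ay": 0, "az": -1}, {"tx": 0, "ty": 0, "tz": 0, "ax": 0, "ay": 0, "az": -1}, {"tx": 0, "ty": 0, "tz": 0, "ax": 0, "ay": 0, "az": -0.4}, {"tx": 0, "ty": 0, "tz": 0, "ax": 0, "ay": 0, "az": 0}]'

```text
time_s: 42.3
ee_pos: [0.426, -0.3556, 0.3397]
eef_rot: [-3.141, -0.0, 1.486]
force: [0.4, -0.1, -1.3]
grip_width: 0.026
grip_force: 20.0
```

```bash
python3 go.py .55 -.1275 .34; python3 - <<'E'
from auto import *
o=get_obs();p=o['ee_pos'];z=p[2]-.2049
SH['_']=[mud+[0,0,z]]
for cam in('scene','top'):
    print(cam,fitobj([snap(cam)],'_',[p[0],p[1],o['eef_rot'][2]],.015,.05), z)
E
```

```text
[ 0.426  -0.3556  0.3397] [-3.1414e+00 -1.0000e-04  1.4862e+00] 42.3
[0.55, -0.1275, 0.34] (9, [0.88, 0.386, -0.001])
scene (array([ 0.4254, -0.3445,  1.5162]), np.float64(59.404476165771484)) 0.13483255317086504
top (array([ 0.4242, -0.3516,  1.4543]), np.float64(34.7834587097168)) 0.13483255317086504
```

apply_moves --increments '[{"tx": 0.88, "ty": 0.386, "tz": 0, "ax": 0, "ay": 0, "az": 0}, {"tx": 0.88, "ty": 0.386, "tz": 0, "ax": 0, "ay": 0, "az": 0}, {"tx": 0.88, "ty": 0.386, "tz": 0, "ax": 0, "ay": 0, "az": 0}, {"tx": 0.88, "ty": 0.386, "tz": 0, "ax": 0, "ay": 0, "az": 0}, {"tx": 0.88, "ty": 0.386, "tz": 0, "ax": 0, "ay": 0, "az": 0}, {"tx": 0.88, "ty": 0.386, "tz": 0, "ax": 0, "ay": 0, "az": 0}, {"tx": 0.88, "ty": 0.386, "tz": 0, "ax": 0, "ay": 0, "az": 0}, {"tx": 0.88, "ty": 0.386, "tz": 0, "ax": 0, "ay": 0, "az": 0}, {"tx": 0.88, "ty": 0.386, "tz": 0, "ax": 0, "ay": 0, "az": 0}, {"tx": 0, "ty": 0, "tz": 0, "ax": 0, "ay": 0, "az": 0}]'

```text
time_s: 43.65
ee_pos: [0.5502, -0.1262, 0.3397]
eef_rot: [-3.142, -0.0, 1.488]
force: [0.5, -0.4, -0.6]
grip_width: 0.0264
grip_force: 20.0
```

apply_moves --increments '[{"tx": 0, "ty": 0, "tz": 0.93, "ax": 0, "ay": 0, "az": 0}, {"tx": 0, "ty": 0, "tz": 0.93, "ax": 0, "ay": 0, "az": 0}, {"tx": 0, "ty": 0, "tz": 0.93, "ax": 0, "ay": 0, "az": 0}, {"tx": 0, "ty": 0, "tz": 0, "ax": 0, "ay": 0, "az": 0}, {"tx": 0, "ty": 0, "tz": 0, "ax": 0, "ay": 0, "az": 0}, {"tx": 0, "ty": 0, "tz": 0, "ax": 0, "ay": 0, "az": 0}]'

```text
time_s: 44.4
ee_pos: [0.5499, -0.1277, 0.2575]
eef_rot: [3.14, 0.0, 1.487]
force: [-0.1, 0.3, -0.9]
grip_width: 0.0266
grip_force: 20.0
```

```bash
python3 - <<'E'
from look import *
o=get_obs();p=o['ee_pos'];w=o['eef_rot'][2];z=p[2]-.2049;print(p,w,z)
c=snap('scene'); 
R=np.array([[np.cos(w),-np.sin(w),0],[np.sin(w),np.cos(w),0],[0,0,1]])
h=(cv2.convexHull(proj(c,(mud+[0,0,z])@R.T+[p[0],p[1],0]).astype(np.float32))).reshape(-1,2)
# back to curve on image: draw manually, with rest contours; side by side raw (left) and overlay (right)
ctr=proj(c,[[.55,-.127,.05]])[0]; wpx=100; W=400; x0,y0=(ctr-wpx/2).astype(int)
im=cv2.resize(c['pixels'][y0:y0+wpx,x0:x0+wpx,::-1],(W,W),interpolation=cv2.INTER_CUBIC); raw=im.copy()
cv2.polylines(im,[((h+.5-[x0,y0])*W/wpx).round().astype(int)],True,(255,0,255),1)
for k in contours(c,'rest',[.55,-.1275,-.083]): cv2.polylines(im,[((k/U-[x0,y0])*W/wpx).round().astype(int)],True,(255,255,0),1)
t=snap('top'); ct=proj(t,[[.53,-.03,.05]])[0]; a0,b0=(ct-[100,35]).astype(int)
tt=cv2.resize(t['pixels'][b0:b0+50,a0:a0+200,::-1],(800,200),interpolation=cv2.INTER_CUBIC)
cv2.imwrite('pics/rest1.png',np.vstack([np.hstack([raw,im]),tt]))
E
```

```text
[ 0.54990534 -0.12774407  0.2574539 ] 1.4869266703080735 0.05255389653215001
```

View pics/rest1.png

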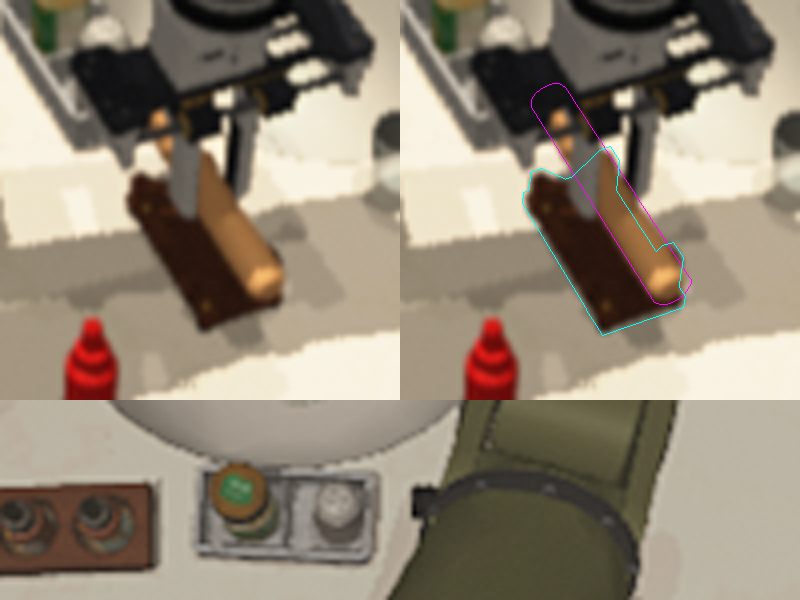

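The bottles, jar and shaker all stand in place in the top strip: (25,530), (105,525), (240,505) and (338,512). The muddler is over the rest with its near end at (265,282), centred to within about 2 mm. Lowering it.

apply_moves --increments '[{"tx": 0, "ty": 0, "tz": 0.2, "ax": 0, "ay": 0, "az": 0}, {"tx": 0, "ty": 0, "tz": 0.2, "ax": 0, "ay": 0, "az": 0}, {"tx": 0, "ty": 0, "tz": 0.2, "ax": 0, "ay": 0, "az": 0}, {"tx": 0, "ty": 0, "tz": 0.2, "ax": 0, "ay": 0, "az": 0}, {"tx": 0, "ty": 0, "tz": 0, "ax": 0, "ay": 0, "az": 0}, {"tx": 0, "ty": 0, "tz": 0, "ax": 0, "ay": 0, "az": 0}]'

```text
time_s: 45.25
ee_pos: [0.5497, -0.1275, 0.2322]
eef_rot: [-3.142, -0.0, 1.487]
force: [-0.0, 0.1, -1.2]
grip_width: 0.0264
grip_force: 20.0
```

apply_moves --increments '[{"tx": 0, "ty": 0, "tz": 0.05, "ax": 0, "ay": 0, "az": 0}, {"tx": 0, "ty": 0, "tz": 0, "ax": 0, "ay": 0, "az": 0}, {"tx": 0, "ty": 0, "tz": 0, "ax": 0, "ay": 0, "az": 0}]'

```text
time_s: 45.62
ee_pos: [0.5498, -0.1275, 0.2308]
eef_rot: [3.141, 0.0, 1.487]
force: [1.4, 0.3, -0.9]
grip_width: 0.0265
grip_force: 20.0
```

apply_moves --increments '[{"tx": 0, "ty": 0, "tz": 0, "ax": 0, "ay": 0, "az": 0}, {"tx": 0, "ty": 0, "tz": 0, "ax": 0, "ay": 0, "az": 0}, {"tx": 0, "ty": 0, "tz": 0, "ax": 0, "ay": 0, "az": 0}, {"tx": 0, "ty": 0, "tz": 0, "ax": 0, "ay": 0, "az": 0}, {"tx": 0, "ty": 0, "tz": 0, "ax": 0, "ay": 0, "az": 0}, {"tx": 0, "ty": 0, "tz": -0.4, "ax": 0, "ay": 0, "az": 0}, {"tx": 0, "ty": 0, "tz": -0.8, "ax": 0, "ay": 0, "az": 0}, {"tx": 0, "ty": 0, "tz": -0.9, "ax": 0, "ay": 0, "az": 0}, {"tx": 0, "ty": 0, "tz": -0.9, "ax": 0, "ay": 0, "az": 0}, {"tx": 0, "ty": 0, "tz": -0.9, "ax": 0, "ay": 0, "az": 0}]' --jaw 0.4

```text
time_s: 46.88
ee_pos: [0.5496, -0.1275, 0.3495]
eef_rot: [3.141, 0.0, 1.487]
force: [-0.4, 0.4, -0.6]
grip_width: 0.0564
grip_force: 0.0
```

apply_moves --increments '[{"tx": -0.9, "ty": -0.3, "tz": -0.3, "ax": 0, "ay": 0, "az": 0}, {"tx": -0.9, "ty": -0.3, "tz": 0, "ax": 0, "ay": 0, "az": 0}, {"tx": -0.9, "ty": -0.3, "tz": 0, "ax": 0, "ay": 0, "az": 0}, {"tx": -0.9, "ty": -0.3, "tz": 0, "ax": 0, "ay": 0, "az": 0}, {"tx": -0.9, "ty": -0.3, "tz": 0, "ax": 0, "ay": 0, "az": 0}, {"tx": -0.9, "ty": -0.3, "tz": 0, "ax": 0, "ay": 0, "az": 0}, {"tx": -0.9, "ty": -0.3, "tz": 0, "ax": 0, "ay": 0, "az": 0}, {"tx": -0.9, "ty": -0.3, "tz": 0, "ax": 0, "ay": 0, "az": 0}, {"tx": -0.9, "ty": -0.3, "tz": 0, "ax": 0, "ay": 0, "az": 0}, {"tx": 0, "ty": 0, "tz": 0, "ax": 0, "ay": 0, "az": 0}, {"tx": 0, "ty": 0, "tz": 0, "ax": 0, "ay": 0, "az": 0}]'

```text
time_s: 48.25
ee_pos: [0.4489, -0.3624, 0.3571]
eef_rot: [3.141, 0.0, 1.487]
force: [-0.4, 0.2, -0.0]
grip_width: 0.0563
grip_force: 0.0
```

```bash
python3 - <<'E'
from auto import *
SH['_']=[mud+[0,0,.0255]]
t,s=snap('top'),snap('scene')
for n,c in(('top',t),('scene',s)):
    print(n,'mud',fitobj([c],'_',[.55,-.127,1.487],.015,.06),'jig',fitobj([c],'jig',[.433,.285],.012),'red',fitobj([c],'red',[.418,-.207],.015))
# longitudinal profile of the bar in top view, z=.0525 crest
for c in(t,s):
    y=np.arange(-.235,-.015,.004); w=-.083
    X=np.c_[.55-np.sin(w)*(y+.1275),-.1275+np.cos(w)*(y+.1275),np.full(len(y),.0525)]
    q=proj(c,X).round().astype(int); print([(int(round(a*1000)),c['pixels'][v,u].tolist()[0]) for a,(u,v) in zip(y,q)])
E
```

```text
top mud (array([ 0.551 , -0.1237,  1.4922]), np.float64(81.98092651367188)) jig (array([0.4332, 0.2889]), np.float64(63.653770446777344)) red (array([ 0.4188, -0.2044]), np.float64(86.79031372070312))
scene mud (array([ 0.5497, -0.1395,  1.5399]), np.float64(61.49304962158203)) jig (array([0.4216, 0.273 ]), np.float64(27.192716598510742)) red (array([ 0.415 , -0.2154]), np.float64(122.29214477539062))
[(-235, 188), (-231, 188), (-227, 187), (-223, 188), (-219, 189), (-215, 189), (-211, 169), (-207, 178), (-203, 185), (-199, 186), (-195, 187), (-191, 187), (-187, 188), (-183, 189), (-179, 189), (-175, 189), (-171, 186), (-167, 187), (-163, 187), (-159, 189), (-155, 190), (-151, 182), (-147, 190), (-143, 184), (-139, 183), (-135, 186), (-131, 187), (-127, 187), (-123, 188), (-119, 189), (-115, 189), (-111, 189), (-107, 189), (-103, 189), (-99, 189), (-95, 189), (-91, 189), (-87, 190), (-83, 190), (-79, 189), (-75, 189), (-71, 189), (-67, 188), (-63, 187), (-59, 194), (-55, 59), (-51, 51), (-47, 58), (-43, 59), (-39, 55), (-35, 53), (-31, 195), (-27, 190), (-23, 188), (-19, 189)]
[(-235, 85), (-231, 106), (-227, 109), (-223, 106), (-219, 105), (-215, 104), (-211, 105), (-207, 100), (-203, 98), (-199, 99), (-195, 98), (-191, 99), (-187, 99), (-183, 99), (-179, 98), (-175, 98), (-171, 98), (-167, 97), (-163, 96), (-159, 141), (-155, 149), (-151, 243), (-147, 246), (-143, 245), (-139, 247), (-135, 248), (-131, 246), (-127, 247), (-123, 248), (-119, 247), (-115, 248), (-111, 248), (-107, 225), (-103, 185), (-99, 132), (-95, 60), (-91, 47), (-87, 45), (-83, 46), (-79, 47), (-75, 48), (-71, 47), (-67, 47), (-63, 49), (-59, 48), (-55, 48), (-51, 47), (-47, 49), (-43, 48), (-39, 48), (-35, 48), (-31, 47), (-27, 47), (-23, 48), (-19, 48)]
```

```bash
python3 -c "
from h import *
print(hand_in())"
```

```text
the job is handed in; nothing more can be done
None
```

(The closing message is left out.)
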